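# Load the bench dryer and start its timer

### The arm

A 6-joint arm with a two-finger parallel gripper is mounted at the origin on the work surface. World frame = base frame: x ahead of the robot, y to its left, z up, the work surface at z = 0. Lengths are in m, angles in degrees, forces in N, time in s.
With the tool pointing down it reaches from about 0.35 to 0.875 m from the base axis. Payload 4.2 kg.
Tool frame: the origin (TCP) lies on the centre line of the jaws, within the pads' length; the fingertips stand tip_reach ahead of it and the grasp point (between the pads) is the TCP (tip_reach is the distance from the TCP to the fingertips, in m); z points along the fingers, y is the line along which they close (so a half turn about z gives the same grasp; the last joint's range is limited). The gripper opens to 87 mm and grips with 3 to 60 N. Pads are 19 mm wide; open, the fingers measure 117 mm over their backs; the gripper's body (75 mm by 190 mm) begins 51 mm behind the grasp point.
Start: joints at [82.025, 22.042, 0.453, 0, -68.411, -14.817], TCP at [0.242, 0.576, 0.242] pointing down, gripper open.
Joint ranges: [-179.83, 179.83], [-69.29, 118.12], [-61.27, 80.66], [-181.25, 117.63], [-171.15, -9.14], [-177.46, 177.46]. Speed limits (degrees/s): [159.86, 159.86, 180, 180, 180, 180].

### API

Orientations are given as a 3x3 rotation matrix whose columns are the frame's x, y, z axes.
In Python, from station import sense, capture, finish_job, tip_reach gives the robot as it stands.
- The arm moves only by the tool arm_command, never from a script. Its argument "deltas" is a list of rows, each a list of 7 numbers: the turn, a rotation vector about the tool's x, y, z in rad, then the shift along the tool's x, y, z in cm, then the closure, from -1 (fully open) to 1 (shut), so that 0 is half open. In form: [[rx, ry, rz, dx, dy, dz, hand], ...]. A call has 1 to 8 rows; each row is the pose to reach, as a shift and turn from the pose commanded when the call began, along the tool's axes at that moment; what a row does not reach only later rows make up. A row lasts 1/12 s, in which the tool goes at most 41.7 mm and 7.16 degrees, less where a joint would pass 70% of its speed; a pose out of reach is approached as far as the arm can. A call with a gripper value outside its range is refused whole. The fingers move at their own pace and stop on an object; the grip force is fixed at half the most. Time passes only in rows, so rows that repeat a pose let the fingers close. It gives the time, the measured TCP pose, the force, the opening and the grip force at its end, in the units of the state.
- sense(): the state, without advancing time (a new reading comes with each control period).
- capture(name): name is "scene" or "top"; returns a dict with "pixels" (480x640x3 uint8, blue, green, red), "fovy" (degrees; the focal length in pixels is half the picture's height over the tangent of half this angle, whatever the lens; pixels are square), "cx", "cy" (the principal point, pixels), "rvec" (rotation vector, rad) and "tvec" (3), from world to camera coordinates, as OpenCV has them. Camera axes: x right, y down, z forward; pixel columns grow to the right and rows downward; lengths in m; the calibration is good to about 2 mm. A picture is of the moment at which its call begins. There is no depth.
- finish_job(): hands the job in; it is judged then, once.
The state is a dict: "time_s": time; "joints": joint angles; "joint_velocities": joint speeds; "effort": joint torques, N m; "tcp_pos": TCP position; "ee_rot": TCP orientation; "wrist_force": force on the tool from outside, world axes, zero at the start; "moment": the same for the moment, N m; "gripper_width": opening from 0.0 (shut) to 1.0 (fully open); "gripper_force": force on a finger pad.
Only numpy, scipy, OpenCV 4.12 (cv2) and the standard library are available. Lean on these libraries where they do the work, as an engineer would, in place of code of your own. Each camera call takes 0.05 s, during which the arm holds its last target. There are 200 camera calls.

### The job

The washed T-brackets lying on the bench are to be dried: lay every one of them foot-down on the sloped rack, across both rails and between its lower and upper lips, side by side without touching one another, and turn the dryer's filter lock ring clockwise until its line is at the block beside it. Only then start the dryer: turn the inner (timer) knob clockwise until its pointer line is at the block beside the control, without disturbing the outer (airflow) knob around it. Leave the tub, the paper roll and the tape measure alone, and check at the end that every bracket still lies properly.

Things in the scene. Friction and masses are not known exactly. Their poses are not given: they have to be found in the camera images.
- bracket_1: Steel T-bracket, 140 to 280 g; three to five are present, all alike (None if absent). Foot plate 110 mm long (its x) x 40 mm wide (its y) x 6 mm thick; an upright rib 90 mm long, 10 mm thick and 36 mm high runs along its middle (along x); 42 mm high in all. Origin: centre of the plate's underside; z up through the rib. Starts foot-down on the bench.
- bracket_2: Steel T-bracket, 140 to 280 g; three to five are present, all alike (None if absent). Foot plate 110 mm long (its x) x 40 mm wide (its y) x 6 mm thick; an upright rib 90 mm long, 10 mm thick and 36 mm high runs along its middle (along x); 42 mm high in all. Origin: centre of the plate's underside; z up through the rib. Starts foot-down on the bench.
- bracket_3: Steel T-bracket, 140 to 280 g; three to five are present, all alike (None if absent). Foot plate 110 mm long (its x) x 40 mm wide (its y) x 6 mm thick; an upright rib 90 mm long, 10 mm thick and 36 mm high runs along its middle (along x); 42 mm high in all. Origin: centre of the plate's underside; z up through the rib. Starts foot-down on the bench.
- bracket_4: Steel T-bracket, 140 to 280 g; three to five are present, all alike (None if absent). Foot plate 110 mm long (its x) x 40 mm wide (its y) x 6 mm thick; an upright rib 90 mm long, 10 mm thick and 36 mm high runs along its middle (along x); 42 mm high in all. Origin: centre of the plate's underside; z up through the rib. Starts foot-down on the bench.
- bracket_5: Steel T-bracket, 140 to 280 g; three to five are present, all alike (None if absent). Foot plate 110 mm long (its x) x 40 mm wide (its y) x 6 mm thick; an upright rib 90 mm long, 10 mm thick and 36 mm high runs along its middle (along x); 42 mm high in all. Origin: centre of the plate's underside; z up through the rib. Starts foot-down on the bench.
- bed: The rack's bed, sloping 0.30 rad down to its near side. Origin: its middle, in the plane of the rails' tops, 75 mm above the bench; x points up the slope, y along the rails, z square to the bed. Two rails 10 mm wide run along y at x = -32 and +32 mm, nothing between. Brackets lie along x, up and down the slope; five fit side by side, 54 mm apart.
- rack: The drying rack that carries the bed, fixed; origin: centre of its underside, below the bed's middle; it is 300 mm long along y. On the bed's low and high side a lip (inner faces at the bed's x = -61 and +61 mm) rises 10 mm above the rails' tops, at each end a cheek (inner faces at y = -136 and +136 mm) rises 20 mm. The rack may stand left or right of the robot, the dryer on the other side.
- dryer: The bench dryer, fixed: a white housing 130 mm (x) x 240 mm (y) x 70 mm high with a motor drum (92 mm high) behind it (+x). Origin: centre of the housing's underside; z up; its front faces its -x. On its top are the control (two concentric knobs) at y = +62 mm and the filter cover with its lock ring at y = -62 mm.
- timer_top (a point): Centre of the top face of the inner (timer) knob, on the vertical axis of both knobs, 124 mm above the bench. Outer (airflow) knob: black disc 72 mm across, its top 88 mm above the bench. Inner knob on it, aluminium: disc 38 mm across, 6 mm high, carrying an upright grip bar 36 mm long, 14 mm thick, from 94 to 124 mm above the bench, with a black pointer line on one half of its top.
- timer (a joint): Turn of the inner knob in rad, growing clockwise from above; at 0 the bar lies along the dryer's x, pointer end to -x. Starts at 0.1 to 0.7. At 2.20 the pointer is at the small dark block on the housing, the setting wanted; no stop or detent there (stops at 0 and 4.7). Friction 0.03 N m; stays where it is left.
- airflow (a joint): Turn of the outer knob in rad, clockwise from above, set anywhere from -1 to 1; it turns freely of the inner knob (friction 0.04 N m) and must stay as it is.
- airflow_mark (a point): The outer end of the white line on top of the outer (airflow) knob, 33 mm from the axis; it moves with that knob.
- ring_top (a point): Centre of the top face of the lock ring, on its vertical axis, 104 mm above the bench. The ring is a grey ribbed collar 60 mm across, from 70 to 104 mm above the bench, around a dark cover that rises 4.5 mm above it; a white line lies on one side of its top.
- lock_ring (a joint): Turn of the lock ring in rad, growing clockwise as seen from above; at 0 its white line points to the dryer's -x. Starts at 0 to 0.3 (unlocked). Its line is at the small dark block on the housing, locked, at 1.20; the stop is at 1.30. Friction 0.08 N m; it stays where it is left.
- tub: Bystander: a white plastic tub 90 mm across and about 110 mm high. Origin: centre of its underside.
- paper_roll: Bystander: a paper roll standing on end, 104 mm across, 110 mm high. Origin: centre of its underside.
- tape_measure: Bystander: a tape measure 70 x 38 x 65 mm high. Origin: centre of its underside.
There are look-alikes about, which are no part of the job. Leave any purple look-alike of the bracket_3 alone.

How it is judged (in metres and radians):
On the way, in this order (a step that is already met when the one before it is completed fails the run):
1. every bracket lies on the rack, across both rails, clear of the others, and the filter lock ring is at its block (z of bracket_1 in the frame of bed between -0.004 and 0.005 m and x of bracket_1 in the frame of bed between -0.015 and 0.015 m and y of bracket_1 in the frame of bed between -0.122 and 0.122 m and angle between the z axis of each of bracket_1, bracket_2, bracket_3, bracket_4, bracket_5 and the z axis of bed, either way round below 0.08 rad and angle between the x axis of each of bracket_1, bracket_2, bracket_3, bracket_4, bracket_5 and the x axis of bed, either way round below 0.2 rad and z of bracket_2 in the frame of bed between -0.004 and 0.005 m and x of bracket_2 in the frame of bed between -0.015 and 0.015 m and y of bracket_2 in the frame of bed between -0.122 and 0.122 m and z of bracket_3 in the frame of bed between -0.004 and 0.005 m and x of bracket_3 in the frame of bed between -0.015 and 0.015 m and y of bracket_3 in the frame of bed between -0.122 and 0.122 m and z of bracket_4 in the frame of bed between -0.004 and 0.005 m and x of bracket_4 in the frame of bed between -0.015 and 0.015 m and y of bracket_4 in the frame of bed between -0.122 and 0.122 m and z of bracket_5 in the frame of bed between -0.004 and 0.005 m and x of bracket_5 in the frame of bed between -0.015 and 0.015 m and y of bracket_5 in the frame of bed between -0.122 and 0.122 m and distance between each of bracket_2, bracket_3, bracket_4, bracket_5 and bracket_1 above 0.041 m and distance between each of bracket_3, bracket_4, bracket_5 and bracket_2 above 0.041 m and distance between each of bracket_4, bracket_5 and bracket_3 above 0.041 m and distance between bracket_5 and bracket_4 above 0.041 m and value of joint lock_ring between 1.08 and 1.32 rad), for 0.2 s.
2. then the timer's pointer is brought to its block (value of joint timer between 2.07 and 2.33 rad and value of joint lock_ring between 1.08 and 1.32 rad), for 0.2 s.
At the end, for the whole second after the job is handed in: Every bracket lies still, foot-down across both rails (15 mm of the bed's middle line, -4 to +5 mm of the rails' tops, 122 mm of the centre along them; 0.08 rad of the slope, 0.2 rad of straight), centres over 41 mm apart; lock ring 1.08 to 1.32, timer 2.07 to 2.33 rad (all of step 2 and z of bracket_1 in the frame of bed between -0.004 and 0.005 m and x of bracket_1 in the frame of bed between -0.015 and 0.015 m and y of bracket_1 in the frame of bed between -0.122 and 0.122 m and angle between the z axis of each of bracket_1, bracket_2, bracket_3, bracket_4, bracket_5 and the z axis of bed, either way round below 0.08 rad and angle between the x axis of each of bracket_1, bracket_2, bracket_3, bracket_4, bracket_5 and the x axis of bed, either way round below 0.2 rad and z of bracket_2 in the frame of bed between -0.004 and 0.005 m and x of bracket_2 in the frame of bed between -0.015 and 0.015 m and y of bracket_2 in the frame of bed between -0.122 and 0.122 m and z of bracket_3 in the frame of bed between -0.004 and 0.005 m and x of bracket_3 in the frame of bed between -0.015 and 0.015 m and y of bracket_3 in the frame of bed between -0.122 and 0.122 m and z of bracket_4 in the frame of bed between -0.004 and 0.005 m and x of bracket_4 in the frame of bed between -0.015 and 0.015 m and y of bracket_4 in the frame of bed between -0.122 and 0.122 m and z of bracket_5 in the frame of bed between -0.004 and 0.005 m and x of bracket_5 in the frame of bed between -0.015 and 0.015 m and y of bracket_5 in the frame of bed between -0.122 and 0.122 m and distance between each of bracket_2, bracket_3, bracket_4, bracket_5 and bracket_1 above 0.041 m and distance between each of bracket_3, bracket_4, bracket_5 and bracket_2 above 0.041 m and distance between each of bracket_4, bracket_5 and bracket_3 above 0.041 m and distance between bracket_5 and bracket_4 above 0.041 m and linear speed of each of bracket_1, bracket_2, bracket_3, bracket_4, bracket_5 below 0.02 m/s); the robot touches nothing.
It fails at once if the outer (airflow) knob is turned (its mark moves more than 5 mm, some 9 degrees) (distance of airflow_mark from where it was at the start of the episode above 0.005 m).
It fails at once if the tub is shifted more than 30 mm (distance of tub from where it was at the start of the episode above 0.03 m).
It fails at once if the paper roll is shifted more than 30 mm (distance of paper_roll from where it was at the start of the episode above 0.03 m).
It fails at once if the tape measure is shifted more than 30 mm (distance of tape_measure from where it was at the start of the episode above 0.03 m).
Of bracket_1, bracket_2, bracket_3, bracket_4, bracket_5 only 3 to 5 are there at a start; the rules pass over those that are not, and their reading is None.
At some moment in a run one of bracket_1, bracket_2, bracket_3, bracket_4, bracket_5 may be knocked a few centimetres aside while the robot is not near it.
It also fails if it takes over 210 s, if anything falls off the work surface, if the arm or the gripper's body presses on something with over 40 N, if the wrist force passes 120 N, or if a joint passes its speed limit or range.

## Working session

There is one attempt and no reset: what is moved stays moved. The work goes in short steps, Python scripts to look and compute and a tool call to move; the robot and the scene stay as the last step left them, time stands still between calls to the robot, and variables do not carry over. Pictures are saved under pics/ and viewed, at most 14 in all, crops included, and the job is handed in when it is done.

Besides the shell and the picture viewer there is one more tool, called after "Call:" as a command line: name --pt "numbers of a row" for each row, then --argument value for the rest. arm_command: Moves the arm, as the interface text tells. Its arguments: {"type":"object","properties":{"deltas":{"type":"array"}},"required":["deltas"]}

```bash
ls; mkdir -p pics
python3 - <<'E'
from station import *
import cv2
s=sense();print(s,tip_reach)
for n in("scene","top"):
    c=capture(n);cv2.imwrite(f"pics/{n}0.png",c["pixels"]);print(n,c["fovy"],c["cx"],c["cy"],c["rvec"],c["tvec"])
E
```

```text
pics
{'time_s': 0.0, 'joints': array([ 8.20232638e+01,  2.20899706e+01,  3.81652741e-01, -3.01501351e-02,
       -6.84093546e+01, -1.48177740e+01]), 'joint_velocities': array([ 0.03680112, -0.06844414, -0.01047745, -0.05439571,  0.03925636,
       -0.002198  ]), 'effort': array([-3.65058349e-04, -3.90661132e+01,  1.87408608e+01,  4.21996459e+00,
        1.10484048e-02, -1.85671815e-04]), 'tcp_pos': array([0.2418908 , 0.57570427, 0.24047766]), 'ee_rot': array([[ 9.21825067e-01, -3.87605411e-01, -7.69560701e-04],
       [-3.87606171e-01, -9.21822972e-01, -1.96595127e-03],
       [ 5.26146159e-05,  2.11054963e-03, -9.99997771e-01]]), 'wrist_force': array([-0.10266005, -0.15024167, -0.51315304]), 'moment': array([ 0.0237933 , -0.0233322 , -0.00276313]), 'gripper_force': 0.0, 'gripper_width': 1.0004353648304773} 0.019
scene 45.93021730805572 320.79916920392844 242.85926746905898 [ 1.51013756  2.25950396 -0.69744472] [ 0.16980956 -0.27724203  2.06575858]
top 54.29878686503741 314.8134565525252 236.61180106603777 [ 2.2121701  -2.15021722  0.14995031] [-0.03246757  0.48429728  1.20029647]
```

View pics/top0.png

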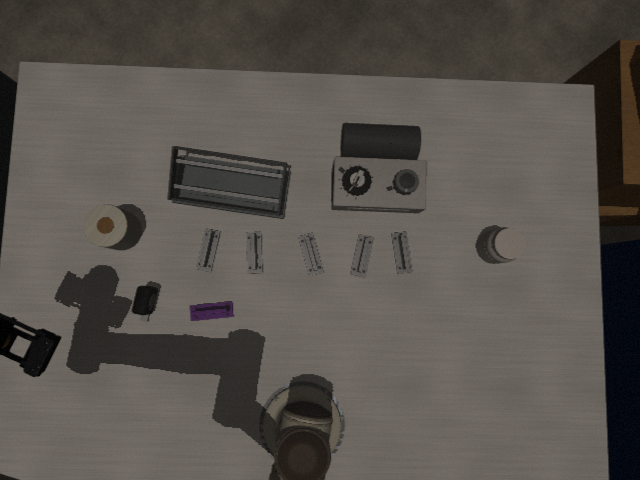

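View pics/scene0.png

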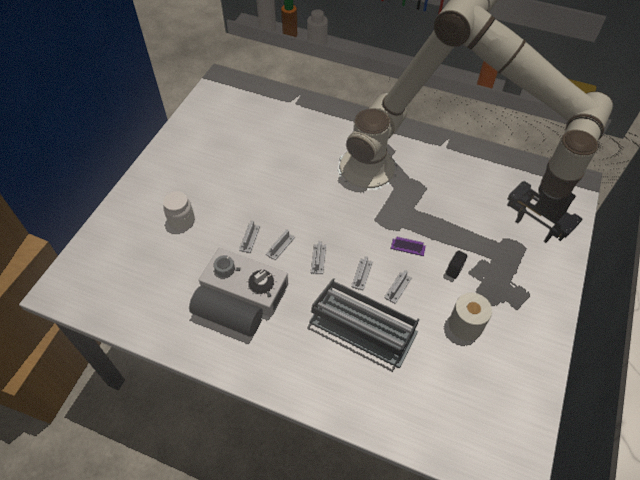

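Candidates for brackets in the top view are five grey T-brackets at (208,250), (255,252), (311,254), (361,255) and (402,252). The purple look-alike is at (211,311) and stays excluded. The rack is at (230,182), the control at (356,180) and the lock ring at (405,181). A close crop comes next.

```bash
cat > h.py <<'E'
import numpy as np,cv2
from station import *
from scipy.spatial.transform import Rotation as Ro
class Cam:
    def __init__(s,n):
        c=capture(n);s.im=c["pixels"];s.f=240/np.tan(np.radians(c["fovy"])/2);s.cx,s.cy=c["cx"],c["cy"]
        s.R=cv2.Rodrigues(np.array(c["rvec"],float))[0];s.t=np.array(c["tvec"],float).ravel();s.o=-s.R.T@s.t
    def ray(s,u,v): return s.R.T@np.array([(u-s.cx)/s.f,(v-s.cy)/s.f,1])
    def at(s,u,v,z):
        d=s.ray(u,v);return s.o+d*(z-s.o[2])/d[2]
    def px(s,p):
        q=s.R@np.array(p,float)+s.t;return s.f*q[:2]/q[2]+[s.cx,s.cy]
def crop(im,x0,y0,x1,y1,k,name):
    cv2.imwrite("pics/"+name,cv2.convertScaleAbs(cv2.resize(im[y0:y1,x0:x1],None,fx=k,fy=k,interpolation=cv2.INTER_CUBIC),alpha=1.4))
E
python3 - <<'E'
from h import *
c=Cam("top");print(c.o)
crop(c.im,160,110,440,285,2.85,"crop1.png")
for n,u,v in [("b",208,250),("b",255,252),("b",311,254),("b",361,255),("b",402,252)]: print(n,c.at(u,v,.042).round(3))
print(c.at(230,182,.075),c.at(356,180,.1),c.at(405,181,.1))
E
```

```text
[0.35458883 0.01764012 1.24509647]
b [0.441 0.254 0.042]
b [0.439 0.134 0.042]
b [ 0.438 -0.01   0.042]
b [ 0.439 -0.139  0.042]
b [ 0.45  -0.245  0.042]
[0.6123175  0.20121517 0.075     ] [ 0.62256557 -0.11572428  0.1       ] [ 0.62422624 -0.23908391  0.1       ]
```

View pics/crop1.png

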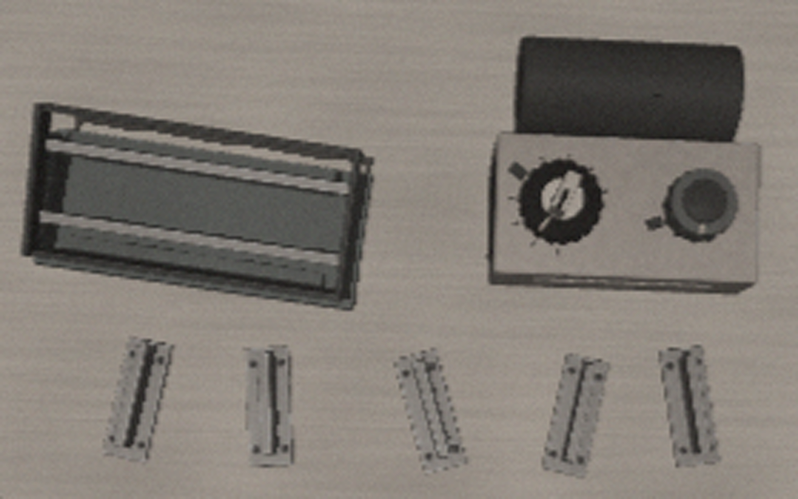

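```bash
cat >> h.py <<'E'
def cr(c,p,z): return c.at(p[0]/2.85+160,p[1]/2.85+110,z)
def plan(pos,R):
    s=sense();R0=np.array(s["ee_rot"]);d=R0.T@(np.array(pos)-s["tcp_pos"])*100
    rv=Ro.from_matrix(R0.T@R).as_rotvec();n=max(np.linalg.norm(d)/4.17,np.linalg.norm(rv)/.125)
    print("rows>=%.1f"%n,[round(float(x),3) for x in rv],[round(float(x),2) for x in d])
def down(yaw,tilt=0):  # tool y along world direction yaw+90deg, z down
    cy,sy=np.cos(yaw),np.sin(yaw);x=np.array([cy,sy,0]);z=np.array([0,0,-1.]);return np.c_[x,np.cross(z,x),z]
E
python3 - <<'E'
from h import *
c=Cam("top")
B=dict(A=[(130,338),(174,344),(148,461),(104,455)],B=[(245,347),(291,345),(293,465),(250,467)],C=[(395,360),(438,347),(467,462),(425,473)],D=[(565,352),(610,358),(586,475),(542,470)],E=[(659,351),(703,345),(719,461),(675,467)])
for k,q in B.items():
    w=[cr(c,p,.006) for p in q];m=sum(w)/4;d=(w[0]+w[1]-w[2]-w[3])/2
    print(k,m.round(4),"yaw",np.arctan2(d[1],d[0]).round(3),np.linalg.norm(d).round(3))
for n,a,b,z in [("low",(40,218),(340,261),.0655),("up",(48,146),(348,188),.0845)]:
    a,b=cr(c,a,z),cr(c,b,z);d=a-b;print(n,a.round(4),b.round(4),"yaw x",np.arctan2(-d[0],d[1]).round(3),np.linalg.norm(d))
for n,p,z in [("timer",(562,200),.09),("ring",(703,203),.104),("blkT",(518,169),.072),("blkR",(655,223),.072),("ringline",(702,232),.104)]:print(n,cr(c,p,z).round(4))
# dryer housing top corners TL TR BR BL
w=[cr(c,p,.07) for p in [(499,132),(762,143),(757,283),(491,275)]];print(np.round(w,4),(sum(w)/4).round(4))
# rail masks, scene cam
s=Cam("scene");crop(s.im,190,230,430,375,3.3,"crop2.png")
E
```

```text
A [0.4431 0.2593 0.006 ] yaw -0.167 0.111
B [0.4405 0.1386 0.006 ] yaw 0.069 0.112
C [ 0.4407 -0.0112  0.006 ] yaw 0.28 0.11
D [ 0.4416 -0.1463  0.006 ] yaw -0.181 0.112
E [ 0.4519 -0.2526  0.006 ] yaw 0.145 0.11
low [0.598  0.3435 0.0655] [0.5679 0.0754 0.0655] yaw x -0.112 0.2697098349023623
up [0.6588 0.335  0.0845] [0.6302 0.0697 0.0845] yaw x -0.108 0.2668110918490268
timer [ 0.6246 -0.1199  0.09  ]
ring [ 0.6228 -0.2424  0.104 ]
blkT [ 0.6558 -0.0818  0.072 ]
blkR [ 0.6106 -0.2063  0.072 ]
ringline [ 0.597  -0.2417  0.104 ]
[[ 0.6899 -0.0641  0.07  ]
 [ 0.6883 -0.3038  0.07  ]
 [ 0.5592 -0.2994  0.07  ]
 [ 0.5588 -0.0598  0.07  ]] [ 0.6241 -0.1818  0.07  ]
```

View pics/crop2.png

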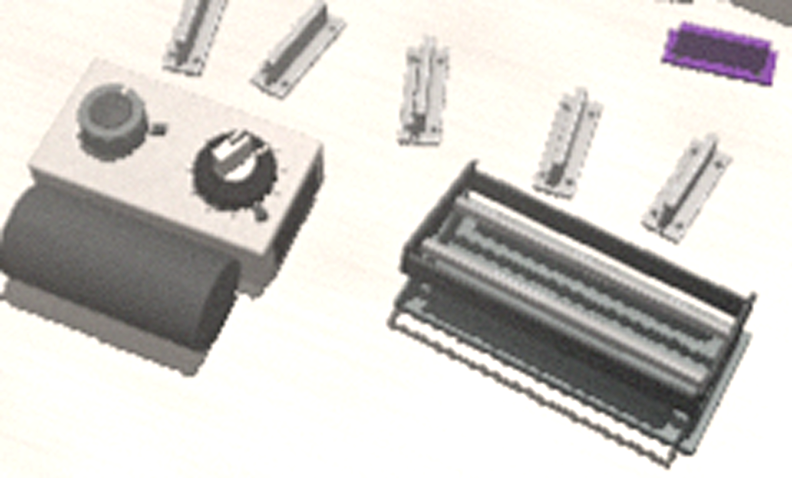

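The second crop confirms the five steel brackets, the rack with its high side at +x, the ring line near -x, and the timer pointer. I'll start with bracket A at about (0.443, 0.259).

```bash
cat >> h.py <<'E'
psi=-.11;b0=np.array([.6137,.206,.075])
xb=np.array([np.cos(.3)*np.cos(psi),np.cos(.3)*np.sin(psi),np.sin(.3)]);yb=np.array([-np.sin(psi),np.cos(psi),0]);zb=np.cross(xb,yb)
RB=np.c_[xb,-yb,-zb]
def bed(x,y,z): return b0+x*xb+y*yb+z*zb
BR=dict(A=(.4431,.2593,-.167),B=(.4405,.1386,.069),C=(.4407,-.0112,.28),D=(.4416,-.1463,-.181),E=(.4519,-.2526,.145))
SL=dict(A=.104,B=.052,C=0,D=-.052,E=-.104)
def pick(k,z): x,y,w=BR[k];plan((x,y,z),down(w))
def place(k,z): plan(bed(0,SL[k],z),RB)
def up(z=.2): s=sense();p=np.array(s["tcp_pos"]);p[2]=z;plan(p,np.array(s["ee_rot"]))
E
python3 -c "
from h import *
pick('A',.12)"
```

```text
rows>=9.5 [0.001, 0.0, -0.231] [30.81, 21.39, 12.13]
```

Call:
arm_command --pt "0 0 0 24 16 7 -1" --pt "0 0 0 24 16 7 -1" --pt "0 0 0 24 16 7 -1" --pt "0 0 0 24 16 7 -1" --pt "0 0 0 24 16 7 -1" --pt "0 0 0 24 16 7 -1" --pt "0 0 0 24 16 7 -1" --pt "0 0 0 24 16 7 -1"

```text
time_s: 0.92
tcp_pos: [0.4021, 0.3301, 0.1697]
ee_rot: [[0.92, -0.393, -0.003], [-0.393, -0.92, -0.004], [-0.002, 0.005, -1.0]]
wrist_force: [-0.1, 0.7, 0.8]
gripper_width: 1.002
gripper_force: 0.0
```

Call:
arm_command --pt "0 0 -0.231 6.8 5.4 5.1 -1" --pt "0 0 -0.231 6.8 5.4 5.1 -1" --pt "0 0 -0.231 6.8 5.4 5.1 -1" --pt "0 0 -0.231 6.8 5.4 5.1 -1" --pt "0 0 -0.231 6.8 5.4 5.1 -1" --pt "0 0 -0.231 6.8 5.4 5.1 -1"

```text
time_s: 1.42
tcp_pos: [0.4436, 0.2606, 0.1213]
ee_rot: [[0.986, -0.166, 0.001], [-0.166, -0.986, 0.001], [0.001, -0.001, -1.0]]
wrist_force: [-0.2, 0.4, -0.0]
gripper_width: 0.995
gripper_force: 0.0
```

```bash
python3 -c "
from h import *
print(sense()['tcp_pos'],sense()['joints'],sense()['time_s'])
pick('A',.03)
s=Cam('scene');crop(s.im,270,180,470,320,4,'crop3.png')"
```

```text
[0.4436125  0.26059292 0.1212541 ] [ 4.85382800e+01  1.85573348e+01 -2.44056903e+01  2.69518385e-02
 -4.69354884e+01  3.19094822e+01] 1.4167
rows>=2.2 [-0.001, -0.001, 0.001] [-0.04, 0.15, 9.13]
```

View pics/crop3.png

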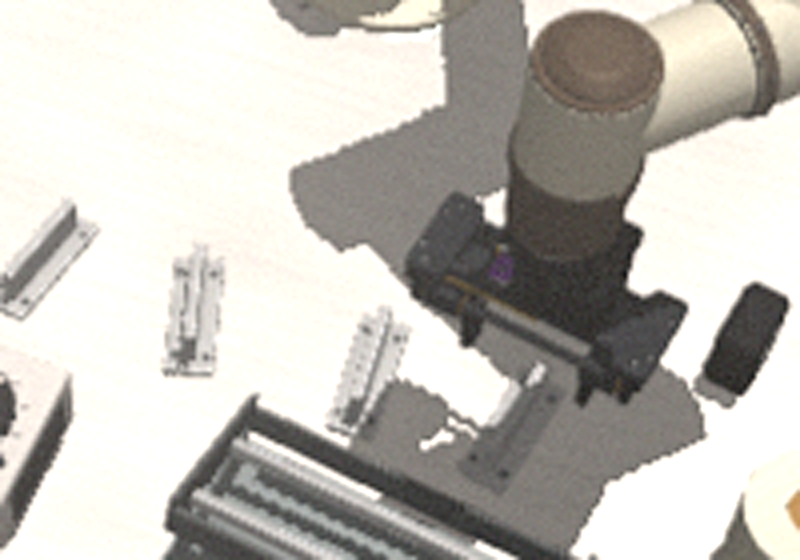

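The gripper stands open over bracket A at crop pixel (510,430), with its fingers on both sides of it. I'll lower and grip.

Call:
arm_command --pt "0 0 0 0 0.1 4.5 -1" --pt "0 0 0 0 0.1 7.5 -1" --pt "0 0 0 0 0.1 9.1 -1" --pt "0 0 0 0 0.1 9.1 -1"

```text
time_s: 1.8
tcp_pos: [0.441, 0.2582, 0.0268]
ee_rot: [[0.986, -0.165, -0.005], [-0.165, -0.986, -0.004], [-0.004, 0.005, -1.0]]
wrist_force: [-0.8, -0.3, -0.4]
gripper_width: 0.999
gripper_force: 0.0
```

Call:
arm_command --pt "0 0 0 0 0 0 1" --pt "0 0 0 0 0 0 1" --pt "0 0 0 0 0 0 1" --pt "0 0 0 0 0 0 1" --pt "0 0 0 0 0 0 1" --pt "0 0 0 0 0 0 1" --pt "0 0 0 0 0 0 1" --pt "0 0 0 0 0 0 1"

```text
time_s: 2.47
tcp_pos: [0.4431, 0.2586, 0.0298]
ee_rot: [[0.986, -0.166, 0.0], [-0.166, -0.986, 0.0], [0.0, -0.0, -1.0]]
wrist_force: [-0.1, -0.3, 0.3]
gripper_width: 0.478
gripper_force: 0.0
```

Call:
arm_command --pt "0 0 0 0 0 -2 1" --pt "0 0 0 0 0 -6 1" --pt "0 0 0 0 0 -10 1" --pt "0 0 0 0 0 -14 1" --pt "0 0 0 0 0 -14 1" --pt "0 0 0 0 0 -14 1"

```text
time_s: 2.97
tcp_pos: [0.4439, 0.2596, 0.1723]
ee_rot: [[0.986, -0.166, 0.004], [-0.166, -0.986, 0.005], [0.004, -0.006, -1.0]]
wrist_force: [-0.3, -0.2, -0.3]
gripper_width: 0.044
gripper_force: 0.0
```

```bash
python3 -c "
from h import *
print(bed(0,.104,.03));place('A',.12);place('A',.036)"
```

```text
[0.61630492 0.31034469 0.10366009]
rows>=3.8 [0.003, 0.296, -0.057] [13.51, -7.72, -1.64]
rows>=4.5 [0.003, 0.296, -0.057] [15.96, -7.82, 6.39]
```

The fingers are slow, so the lift came before the grip. I'll half-open, lower again, and close for longer.

Call:
arm_command --pt "0 0 0 0 0 3 0" --pt "0 0 0 0 0 6 0" --pt "0 0 0 0 0 6 0" --pt "0 0 0 0 0 6 0" --pt "0 0 0 0 0 6 0" --pt "0 0 0 0 0 6 0" --pt "0 0 0 0 0 6 0" --pt "0 0 0 0 0 6 0"

```text
time_s: 3.63
tcp_pos: [0.4434, 0.2591, 0.1106]
ee_rot: [[0.986, -0.166, 0.002], [-0.166, -0.986, 0.002], [0.001, -0.002, -1.0]]
wrist_force: [0.2, 0.5, 0.1]
gripper_width: 0.483
gripper_force: 0.0
```

```bash
python3 -c "
from h import *
print(sense()['gripper_width']);pick('A',.03)
s=Cam('scene');crop(s.im,340,200,440,320,5,'crop4.png')"
```

```text
0.48317991256211423
rows>=1.9 [-0.002, -0.001, 0.0] [-0.05, -0.0, 8.06]
```

View pics/crop4.png

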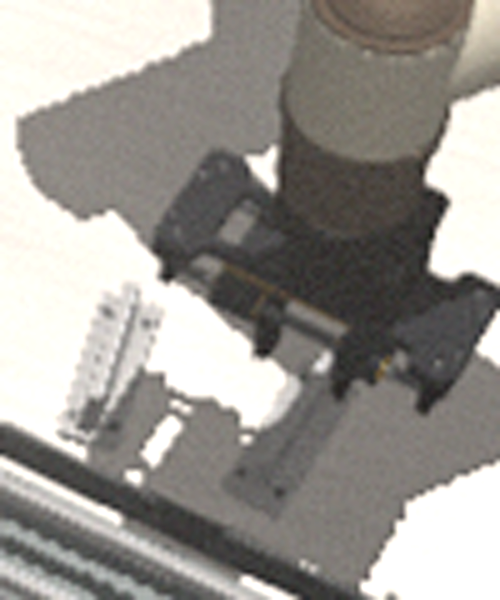

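Bracket A at crop pixel (285,440) is still upright and sits between the fingers.

Call:
arm_command --pt "0 0 0 0 0 4 0" --pt "0 0 0 0 0 7 0" --pt "0 0 0 0 0 8.1 0" --pt "0 0 0 0 0 8.1 0.9" --pt "0 0 0 0 0 8.1 0.9" --pt "0 0 0 0 0 8.1 0.9" --pt "0 0 0 0 0 8.1 0.9" --pt "0 0 0 0 0 8.1 0.9"

```text
time_s: 4.35
tcp_pos: [0.4434, 0.259, 0.0294]
ee_rot: [[0.986, -0.166, 0.001], [-0.166, -0.986, 0.001], [0.001, -0.002, -1.0]]
wrist_force: [0.3, 0.2, 0.1]
gripper_width: 0.206
gripper_force: 0.0
```

Call:
arm_command --pt "0 0 0 0 0 0 1" --pt "0 0 0 0 0 0 1" --pt "0 0 0 0 0 0 1" --pt "0 0 0 0 0 0 1" --pt "0 0 0 0 0 0 1"

```text
time_s: 4.77
tcp_pos: [0.4434, 0.2591, 0.0293]
ee_rot: [[0.986, -0.166, 0.001], [-0.166, -0.986, 0.001], [0.001, -0.001, -1.0]]
wrist_force: [-1.4, 0.9, 5.5]
gripper_width: 0.116
gripper_force: 30.0
```

Call:
arm_command --pt "0 0 0 0 0 -2 1" --pt "0 0 0 0 0 -6 1" --pt "0 0 0 0 0 -10 1" --pt "0 0 0 0 0 -14 1" --pt "0 0 0 0 0 -14 1" --pt "0 0 0 0 0 -14 1"

```text
time_s: 5.27
tcp_pos: [0.4434, 0.2592, 0.1704]
ee_rot: [[0.986, -0.166, 0.003], [-0.166, -0.986, 0.004], [0.002, -0.004, -1.0]]
wrist_force: [-0.5, -1.6, -2.6]
gripper_width: 0.112
gripper_force: 30.0
```

```bash
python3 -c "
from h import *
place('A',.1);place('A',.034)"
```

```text
rows>=3.9 [0.004, 0.298, -0.057] [14.14, -7.81, 0.05]
rows>=4.6 [0.004, 0.298, -0.057] [16.07, -7.89, 6.36]
```

Call:
arm_command --pt "0 0.298 -0.057 14.1 -7.8 0 1" --pt "0 0.298 -0.057 14.1 -7.8 0 1" --pt "0 0.298 -0.057 14.1 -7.8 0 1" --pt "0 0.298 -0.057 14.1 -7.8 0 1" --pt "0 0.298 -0.057 14.1 -7.8 0 1" --pt "0 0.298 -0.057 14.1 -7.8 0 1" --pt "0 0.298 -0.057 14.1 -7.8 0 1"

```text
time_s: 5.85
tcp_pos: [0.5936, 0.3107, 0.1653]
ee_rot: [[0.952, -0.112, 0.286], [-0.103, -0.994, -0.044], [0.289, 0.013, -0.957]]
wrist_force: [0.2, -0.3, -1.6]
gripper_width: 0.111
gripper_force: 30.0
```

```bash
python3 -c "
from h import *
place('A',.0305)
s=Cam('scene');t=Cam('top')
cv2.imwrite('pics/pair1.png',np.hstack([cv2.resize(s.im[220:370,300:430],(390,450)),cv2.resize(t.im[120:260,150:300],(400,450))]))"
```

```text
rows>=1.6 [0.013, 0.007, 0.002] [0.38, -0.3, 6.5]
```

View pics/pair1.png

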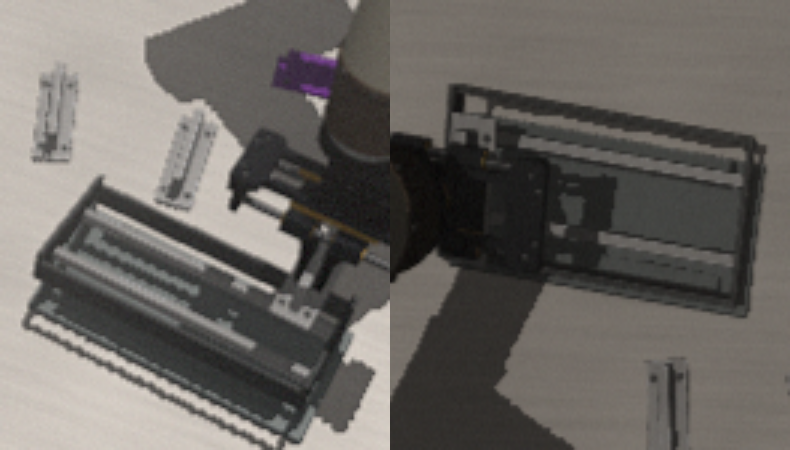

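Call:
arm_command --pt "0 0 0 0.3 -0.1 2.5 1" --pt "0 0 0 0.3 -0.1 4 1" --pt "0 0 0 0.3 -0.1 5 1" --pt "0 0 0 0.3 -0.1 5 1" --pt "0 0 0 0.3 -0.1 5 1"

```text
time_s: 6.37
tcp_pos: [0.612, 0.3104, 0.1215]
ee_rot: [[0.951, -0.11, 0.29], [-0.103, -0.994, -0.041], [0.293, 0.009, -0.956]]
wrist_force: [-0.4, 0.4, -1.6]
gripper_width: 0.114
gripper_force: 30.0
```

```bash
python3 -c "
from h import *
place('A',.0305)"
```

```text
rows>=0.4 [0.009, 0.003, 0.002] [-0.11, -0.06, 1.78]
```

Call:
arm_command --pt "0.009 0.003 0.002 -0.1 -0.06 0.8 1" --pt "0.009 0.003 0.002 -0.1 -0.06 1.4 1" --pt "0.009 0.003 0.002 -0.1 -0.06 1.6 1" --pt "0.009 0.003 0.002 -0.1 -0.06 1.6 1" --pt "0.009 0.003 0.002 -0.1 -0.06 1.6 1"

```text
time_s: 6.78
tcp_pos: [0.6164, 0.311, 0.1066]
ee_rot: [[0.949, -0.109, 0.295], [-0.105, -0.994, -0.031], [0.297, -0.001, -0.955]]
wrist_force: [0.6, -0.6, -1.9]
gripper_width: 0.111
gripper_force: 30.0
```

```bash
python3 -c "
from h import *
place('A',.0305);print(sense()['wrist_force'])
t=Cam('top');s=Cam('scene')
cv2.imwrite('pics/pair2.png',np.hstack([cv2.resize(s.im[260:370,330:430],(400,440)),cv2.resize(t.im[120:230,150:250],(400,440))]))"
```

```text
rows>=0.1 [-0.001, -0.001, 0.0] [-0.08, 0.07, 0.23]
[ 0.57402416 -0.58455777 -1.93504566]
```

View pics/pair2.png

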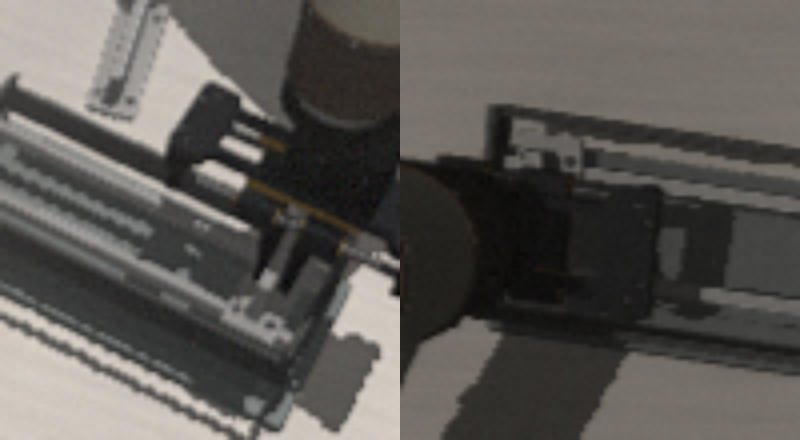

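Bracket A is just above the rails and between the lips, with its upper end at pixel (540,145). I'll lower the last millimetres and release.

Call:
arm_command --pt "0 0 0 -0.08 0.05 0.15 1" --pt "0 0 0 -0.08 0.05 0.25 1" --pt "0 0 0 -0.08 0.05 0.3 1" --pt "0 0 0 -0.08 0.05 0.3 1"

```text
time_s: 7.22
tcp_pos: [0.6163, 0.3103, 0.103]
ee_rot: [[0.949, -0.11, 0.295], [-0.105, -0.994, -0.032], [0.296, -0.001, -0.955]]
wrist_force: [-0.7, -1.0, -2.1]
gripper_width: 0.114
gripper_force: 30.0
```

```bash
python3 -c "
from h import *
place('A',.0305);print(sense()['wrist_force'])"
```

```text
rows>=0.0 [-0.001, -0.001, -0.0] [0.02, -0.01, -0.12]
[-0.73891705 -0.9563604  -2.10383436]
```

Call:
arm_command --pt "0 0 0 0 0 0.1 1" --pt "0 0 0 0 0 0.1 1" --pt "0 0 0 0 0 0.1 1" --pt "0 0 0 0 0 0.1 1"

```text
time_s: 7.55
tcp_pos: [0.6164, 0.3103, 0.1029]
ee_rot: [[0.949, -0.11, 0.295], [-0.105, -0.994, -0.032], [0.297, -0.001, -0.955]]
wrist_force: [-5.9, 0.5, 4.5]
gripper_width: 0.116
gripper_force: 30.0
```

Call:
arm_command --pt "0 0 0 0 0 0.1 1" --pt "0 0 0 0 0 0.1 1" --pt "0 0 0 0 0 0.1 1" --pt "0 0 0 0 0 0.1 1"

```text
time_s: 7.88
tcp_pos: [0.6163, 0.3103, 0.1029]
ee_rot: [[0.949, -0.11, 0.295], [-0.105, -0.994, -0.032], [0.297, -0.001, -0.955]]
wrist_force: [-9.9, 0.3, 8.4]
gripper_width: 0.114
gripper_force: 30.0
```

Call:
arm_command --pt "0 0 0 0 0 -0.15 1" --pt "0 0 0 0 0 -0.15 0.45" --pt "0 0 0 0 0 -0.15 0.45" --pt "0 0 0 0 0 -0.15 0.45" --pt "0 0 0 0 0 -0.15 0.45" --pt "0 0 0 0 0 -0.15 0.45"

```text
time_s: 8.38
tcp_pos: [0.6166, 0.3103, 0.1023]
ee_rot: [[0.949, -0.11, 0.295], [-0.105, -0.994, -0.032], [0.296, -0.001, -0.955]]
wrist_force: [0.1, 0.1, 0.0]
gripper_width: 0.267
gripper_force: 0.0
```

Call:
arm_command --pt "0 0 0 0 0 -2 0.45" --pt "0 0 0 0 0 -5 0.45" --pt "0 0 0 0 0 -9 0.45" --pt "0 0 0 0 0 -12 0.3" --pt "0 0 0 0 0 -12 0" --pt "0 0 0 0 0 -12 0"

```text
time_s: 8.88
tcp_pos: [0.5815, 0.3151, 0.2198]
ee_rot: [[0.948, -0.109, 0.298], [-0.106, -0.994, -0.028], [0.299, -0.005, -0.954]]
wrist_force: [0.4, -0.4, -1.4]
gripper_width: 0.422
gripper_force: 0.0
```

```bash
python3 -c "
from h import *
print(sense()['joints']);pick('B',.12)"
```

```text
[ 47.84960319  20.23013867 -14.46918777  19.35212133 -46.3149555
  23.50780328]
rows>=5.9 [0.022, -0.304, -0.178] [-14.49, 19.13, 5.81]
```

Call:
arm_command --pt "0.02 -0.304 -0.178 -14.5 19.1 5.8 0" --pt "0.02 -0.304 -0.178 -14.5 19.1 5.8 0" --pt "0.02 -0.304 -0.178 -14.5 19.1 5.8 0" --pt "0.02 -0.304 -0.178 -14.5 19.1 5.8 0" --pt "0.02 -0.304 -0.178 -14.5 19.1 5.8 0" --pt "0.02 -0.304 -0.178 -14.5 19.1 5.8 0" --pt "0.02 -0.304 -0.178 -14.5 19.1 5.8 0" --pt "0.02 -0.304 -0.178 -14.5 19.1 5.8 0"

```text
time_s: 9.55
tcp_pos: [0.4364, 0.1344, 0.1162]
ee_rot: [[0.998, 0.066, -0.01], [0.066, -0.998, -0.01], [-0.011, 0.01, -1.0]]
wrist_force: [1.3, 0.8, 0.4]
gripper_width: 0.501
gripper_force: 0.0
```

```bash
python3 -c "
from h import *
t=Cam('top');pick('B',.03)
m=np.array([t.px(bed(.055*i,.104+.02*j,.006)) for i,j in((1,1),(1,-1),(-1,-1),(-1,1))]);print(m.round(1))
im=cv2.resize(t.im[140:265,160:300],None,fx=5,fy=4.5)
cv2.imwrite('pics/c5.png',im);print(((m-[160,140])*[5,4.5]).round())"
```

```text
rows>=2.1 [0.007, 0.006, -0.001] [0.22, -0.26, 8.75]
[[180.5 152.6]
 [196.5 154.9]
 [192.5 198.5]
 [176.8 196.2]]
[[103.  57.]
 [183.  67.]
 [163. 263.]
 [ 84. 253.]]
```

View pics/c5.png

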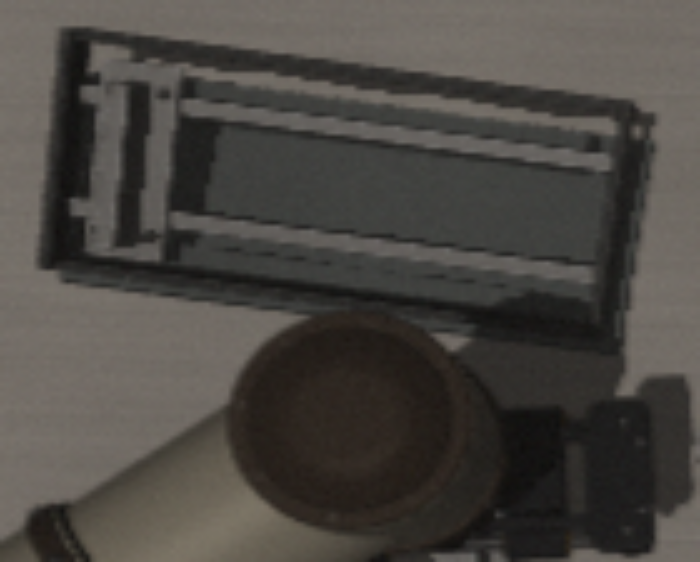

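Bracket A lies across both rails with corners at (107,65), (185,70), (163,263) and (87,250), within about 2 mm of plan. Next is bracket B.

Call:
arm_command --pt "0.007 0.006 0 0.2 -0.26 4 0" --pt "0.007 0.006 0 0.2 -0.26 7 0" --pt "0.007 0.006 0 0.2 -0.26 8.5 0" --pt "0.007 0.006 0 0.2 -0.26 8.5 0"

```text
time_s: 9.93
tcp_pos: [0.4404, 0.1396, 0.0305]
ee_rot: [[0.998, 0.068, -0.004], [0.068, -0.998, -0.002], [-0.004, 0.002, -1.0]]
wrist_force: [-0.4, 0.2, 0.3]
gripper_width: 0.503
gripper_force: 0.0
```

```bash
python3 -c "
from h import *
pick('B',.03)"
```

```text
rows>=0.0 [0.002, 0.004, -0.001] [0.01, 0.1, 0.05]
```

Call:
arm_command --pt "0 0 0 0 0 0 1" --pt "0 0 0 0 0 0 1" --pt "0 0 0 0 0 0 1" --pt "0 0 0 0 0 0 1" --pt "0 0 0 0 0 0 1" --pt "0 0 0 0 0 0 1" --pt "0 0 0 0 0 0 1" --pt "0 0 0 0 0 0 1"

```text
time_s: 10.6
tcp_pos: [0.4414, 0.14, 0.0342]
ee_rot: [[0.998, 0.069, 0.002], [0.069, -0.998, 0.002], [0.003, -0.002, -1.0]]
wrist_force: [-0.5, -0.4, 5.2]
gripper_width: 0.116
gripper_force: 30.0
```

Call:
arm_command --pt "0 0 0 0 0 0 1" --pt "0 0 0 0 0 0 1" --pt "0 0 0 0 0 -4 1" --pt "0 0 0 0 0 -8 1" --pt "0 0 0 0 0 -12 1" --pt "0 0 0 0 0 -14 1" --pt "0 0 0 0 0 -14 1" --pt "0 0 0 0 0 -14 1"

```text
time_s: 11.27
tcp_pos: [0.4406, 0.1398, 0.174]
ee_rot: [[0.998, 0.068, 0.003], [0.068, -0.998, 0.003], [0.003, -0.003, -1.0]]
wrist_force: [0.2, -0.3, -1.4]
gripper_width: 0.108
gripper_force: 30.0
```

```bash
python3 -c "
from h import *
place('B',.1)"
```

```text
rows>=4.6 [-0.03, 0.297, 0.176] [15.72, -11.07, 0.43]
```

Call:
arm_command --pt "-0.03 0.297 0.176 15.7 -11.1 0.4 1" --pt "-0.03 0.297 0.176 15.7 -11.1 0.4 1" --pt "-0.03 0.297 0.176 15.7 -11.1 0.4 1" --pt "-0.03 0.297 0.176 15.7 -11.1 0.4 1" --pt "-0.03 0.297 0.176 15.7 -11.1 0.4 1" --pt "-0.03 0.297 0.176 15.7 -11.1 0.4 1" --pt "-0.03 0.297 0.176 15.7 -11.1 0.4 1" --pt "-0.03 0.297 0.176 15.7 -11.1 0.4 1"

```text
time_s: 11.93
tcp_pos: [0.5885, 0.26, 0.1663]
ee_rot: [[0.951, -0.11, 0.288], [-0.103, -0.994, -0.038], [0.29, 0.006, -0.957]]
wrist_force: [0.2, -0.4, -0.9]
gripper_width: 0.115
gripper_force: 30.0
```

```bash
python3 -c "
from h import *
place('B',.035)"
```

```text
rows>=1.5 [0.006, 0.006, 0.002] [0.29, -0.15, 6.14]
```

Call:
arm_command --pt "0.006 0.006 0.002 0.2 -0.1 3 1" --pt "0.006 0.006 0.002 0.2 -0.1 5 1" --pt "0.006 0.006 0.002 0.2 -0.1 5.5 1" --pt "0.006 0.006 0.002 0.2 -0.1 5.5 1" --pt "0.006 0.006 0.002 0.2 -0.1 5.5 1" --pt "0.006 0.006 0.002 0.2 -0.1 5.5 1"

```text
time_s: 12.43
tcp_pos: [0.6083, 0.2604, 0.1196]
ee_rot: [[0.947, -0.109, 0.301], [-0.106, -0.994, -0.027], [0.302, -0.006, -0.953]]
wrist_force: [-0.3, 0.1, -0.7]
gripper_width: 0.113
gripper_force: 30.0
```

```bash
python3 -c "
from h import *
place('B',.0345)"
```

```text
rows>=0.3 [-0.006, -0.007, -0.001] [-0.24, 0.16, 1.14]
```

Call:
arm_command --pt "-0.006 -0.007 0 -0.2 0.1 0.5 1" --pt "-0.006 -0.007 0 -0.2 0.1 0.9 1" --pt "-0.006 -0.007 0 -0.2 0.1 1.1 1" --pt "-0.006 -0.007 0 -0.2 0.1 1.1 1" --pt "-0.006 -0.007 0 -0.2 0.1 1.1 1" --pt "-0.006 -0.007 0 -0.2 0.1 1.1 1"

```text
time_s: 12.93
tcp_pos: [0.6092, 0.2592, 0.1077]
ee_rot: [[0.95, -0.111, 0.293], [-0.105, -0.994, -0.034], [0.295, 0.001, -0.956]]
wrist_force: [-5.4, 0.4, 5.4]
gripper_width: 0.109
gripper_force: 30.0
```

```bash
python3 -c "
from h import *
place('B',.0345);print(sense()['wrist_force'])"
```

```text
rows>=0.0 [0.001, 0.001, -0.001] [0.02, 0.04, -0.02]
[-5.36713325  0.36271868  5.39964325]
```

Call:
arm_command --pt "0 0 0 0 0 0 0.45" --pt "0 0 0 0 0 0 0.45" --pt "0 0 0 0 0 0 0.45" --pt "0 0 0 0 0 0 0.45" --pt "0 0 0 0 0 0 0.45"

```text
time_s: 13.35
tcp_pos: [0.6095, 0.2589, 0.1067]
ee_rot: [[0.95, -0.111, 0.292], [-0.106, -0.994, -0.034], [0.294, 0.001, -0.956]]
wrist_force: [1.0, -0.3, -0.3]
gripper_width: 0.269
gripper_force: 0.0
```

Call:
arm_command --pt "0 0 0 0 0 -2 0.45" --pt "0 0 0 0 0 -5 0.45" --pt "0 0 0 0 0 -9 0.45" --pt "0 0 0 0 0 -12 0.3" --pt "0 0 0 0 0 -12 0" --pt "0 0 0 0 0 -12 0"

```text
time_s: 13.85
tcp_pos: [0.5747, 0.264, 0.2242]
ee_rot: [[0.949, -0.11, 0.296], [-0.106, -0.994, -0.03], [0.297, -0.003, -0.955]]
wrist_force: [-0.2, 0.0, -0.9]
gripper_width: 0.422
gripper_force: 0.0
```

```bash
python3 -c "
from h import *
pick('C',.12);cv2.imwrite('pics/t6.png',Cam('top').im)"
```

```text
rows>=7.8 [0.056, -0.298, -0.388] [-12.89, 28.86, 6.82]
```

Call:
arm_command --pt "0.056 -0.298 -0.388 -12.9 28.8 6.2 0" --pt "0.056 -0.298 -0.388 -12.9 28.8 6.2 0" --pt "0.056 -0.298 -0.388 -12.9 28.8 6.2 0" --pt "0.056 -0.298 -0.388 -12.9 28.8 6.2 0" --pt "0.056 -0.298 -0.388 -12.9 28.8 6.2 0" --pt "0.056 -0.298 -0.388 -12.9 28.8 6.2 0" --pt "0.056 -0.298 -0.388 -12.9 28.8 6.2 0" --pt "0.056 -0.298 -0.388 -12.9 28.8 6.2 0"

```text
time_s: 14.57
tcp_pos: [0.4409, -0.0036, 0.1262]
ee_rot: [[0.961, 0.275, -0.007], [0.275, -0.961, -0.005], [-0.008, 0.003, -1.0]]
wrist_force: [0.6, -0.9, -1.2]
gripper_width: 0.503
gripper_force: 0.0
```

```bash
python3 -c "
from h import *
t=Cam('top')
pick('C',.031)
a=cv2.imread('pics/t6.png').astype(int);b=cv2.imread('pics/top0.png').astype(int)
for k,(u,v) in dict(C=(311,254),D=(361,255),E=(402,252)).items(): print(k,np.abs(a-b)[v-28:v+28,u-18:u+18].mean())
cv2.imwrite('pics/t7.png',np.hstack([cv2.resize(t.im[140:225,160:300],None,fx=4,fy=4),cv2.resize(Cam('scene').im[235:320,230:290],None,fx=4,fy=4)]))"
```

```text
rows>=2.2 [0.002, 0.02, -0.007] [0.8, 0.44, 9.2]
C 8.77364417989418
D 9.012400793650794
E 8.717757936507937
```

View pics/t7.png

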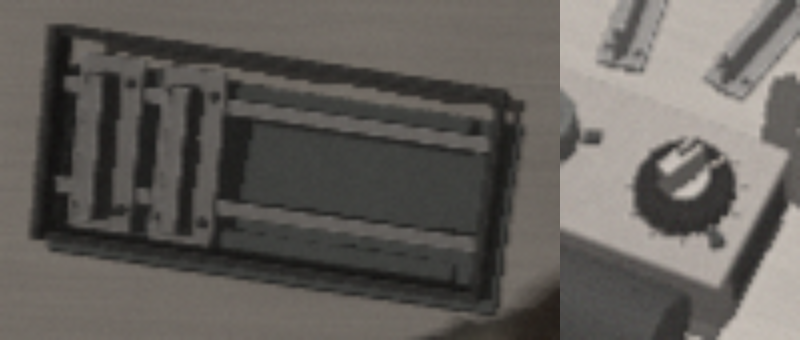

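Both A and B lie well on the rails, at x≈75–140 and 150–225 in the crop. The remaining brackets have not moved. Next is bracket C.

Call:
arm_command --pt "0.002 0.012 -0.007 0.4 0.64 2 0" --pt "0.002 0.012 -0.007 0.4 0.64 5 0" --pt "0.002 0.012 -0.007 0.4 0.64 5 0" --pt "0.002 0.012 -0.007 0.4 0.64 5 0" --pt "0.002 0.012 -0.007 0.4 0.64 5 0" --pt "0.002 0.012 -0.007 0.4 0.64 5 0"

```text
time_s: 15.17
tcp_pos: [0.4493, -0.0063, 0.0793]
ee_rot: [[0.959, 0.283, 0.01], [0.283, -0.959, 0.002], [0.01, 0.001, -1.0]]
wrist_force: [0.3, 0.5, -0.4]
gripper_width: 0.499
gripper_force: 0.0
```

```bash
python3 -c "
from h import *
pick('C',.031)"
```

```text
rows>=1.2 [0.001, -0.01, 0.007] [-1.01, 0.22, 4.82]
```

Call:
arm_command --pt "0.001 -0.01 0.007 -1 0.22 1 0" --pt "0.001 -0.01 0.007 -1 0.22 1 0" --pt "0.001 -0.01 0.007 -1 0.22 1 0" --pt "0.001 -0.01 0.007 -1 0.22 1 0"

```text
time_s: 15.5
tcp_pos: [0.4395, -0.0117, 0.0685]
ee_rot: [[0.961, 0.276, -0.002], [0.276, -0.961, -0.0], [-0.002, -0.0, -1.0]]
wrist_force: [-0.3, 0.3, -0.3]
gripper_width: 0.5
gripper_force: 0.0
```

```bash
python3 -c "
from h import *
pick('C',.031)"
```

```text
rows>=0.9 [-0.0, 0.002, -0.001] [0.13, -0.01, 3.75]
```

Call:
arm_command --pt "0 0.002 -0.001 0.1 0 2 0" --pt "0 0.002 -0.001 0.1 0 3.7 0" --pt "0 0.002 -0.001 0.1 0 3.7 0" --pt "0 0.002 -0.001 0.1 0 3.7 0"

```text
time_s: 15.83
tcp_pos: [0.4402, -0.0115, 0.0311]
ee_rot: [[0.961, 0.277, -0.002], [0.277, -0.961, -0.001], [-0.002, 0.0, -1.0]]
wrist_force: [0.4, -0.5, 1.3]
gripper_width: 0.502
gripper_force: 0.0
```

Call:
arm_command --pt "0 0 0 0 0 0 1" --pt "0 0 0 0 0 0 1" --pt "0 0 0 0 0 0 1" --pt "0 0 0 0 0 0 1" --pt "0 0 0 0 0 0 1" --pt "0 0 0 0 0 0 1" --pt "0 0 0 0 0 0 1" --pt "0 0 0 0 0 0 1"

```text
time_s: 16.5
tcp_pos: [0.4406, -0.0113, 0.0316]
ee_rot: [[0.961, 0.277, 0.0], [0.277, -0.961, 0.0], [0.0, -0.0, -1.0]]
wrist_force: [0.5, 1.4, 3.6]
gripper_width: 0.116
gripper_force: 30.0
```

Call:
arm_command --pt "0 0 0 0 0 0 1" --pt "0 0 0 0 0 0 1" --pt "0 0 0 0 0 -4 1" --pt "0 0 0 0 0 -8 1" --pt "0 0 0 0 0 -12 1" --pt "0 0 0 0 0 -14 1" --pt "0 0 0 0 0 -14 1" --pt "0 0 0 0 0 -14 1"

```text
time_s: 17.17
tcp_pos: [0.44, -0.0114, 0.1714]
ee_rot: [[0.961, 0.276, 0.0], [0.276, -0.961, 0.001], [0.001, -0.001, -1.0]]
wrist_force: [-0.1, -0.2, -3.5]
gripper_width: 0.115
gripper_force: 30.0
```

```bash
python3 -c "
from h import *
place('C',.1)"
```

```text
rows>=6.3 [-0.06, 0.296, 0.386] [19.96, -17.22, 0.12]
```

Call:
arm_command --pt "-0.06 0.296 0.386 20 -17.2 0.1 1" --pt "-0.06 0.296 0.386 20 -17.2 0.1 1" --pt "-0.06 0.296 0.386 20 -17.2 0.1 1" --pt "-0.06 0.296 0.386 20 -17.2 0.1 1" --pt "-0.06 0.296 0.386 20 -17.2 0.1 1" --pt "-0.06 0.296 0.386 20 -17.2 0.1 1" --pt "-0.06 0.296 0.386 20 -17.2 0.1 1" --pt "-0.06 0.296 0.386 20 -17.2 0.1 1"

```text
time_s: 17.83
tcp_pos: [0.5857, 0.2121, 0.1667]
ee_rot: [[0.951, -0.105, 0.291], [-0.1, -0.994, -0.035], [0.293, 0.004, -0.956]]
wrist_force: [0.8, 0.2, -2.1]
gripper_width: 0.112
gripper_force: 30.0
```

Call:
arm_command --pt "0 0 0 0 0 0 1" --pt "0 0 0 0 0 0 1" --pt "0 0 0 0 0 0 1" --pt "0 0 0 0 0 0 1" --pt "0 0 0 0 0 0 1" --pt "0 0 0 0 0 0 1"

```text
time_s: 18.33
tcp_pos: [0.5846, 0.2082, 0.1702]
ee_rot: [[0.95, -0.11, 0.293], [-0.104, -0.994, -0.034], [0.295, 0.002, -0.955]]
wrist_force: [-0.3, 0.0, -2.2]
gripper_width: 0.111
gripper_force: 30.0
```

```bash
python3 -c "
from h import *
place('C',.0316)"
```

```text
rows>=1.6 [0.002, 0.001, 0.001] [-0.02, -0.11, 6.8]
```

Settled, so I can go down in one stroke, the last part slowly, then hold.

Call:
arm_command --pt "0.002 0.001 0 0 -0.1 3 1" --pt "0.002 0.001 0 0 -0.1 5 1" --pt "0.002 0.001 0 0 -0.1 6 1" --pt "0.002 0.001 0 0 -0.1 6.3 1" --pt "0.002 0.001 0 0 -0.1 6.5 1" --pt "0.002 0.001 0 0 -0.1 6.7 1" --pt "0.002 0.001 0 0 -0.1 6.7 1" --pt "0.002 0.001 0 0 -0.1 6.7 1"

```text
time_s: 19.0
tcp_pos: [0.6052, 0.2083, 0.1074]
ee_rot: [[0.949, -0.108, 0.296], [-0.103, -0.994, -0.031], [0.298, -0.002, -0.955]]
wrist_force: [0.7, 0.6, -3.0]
gripper_width: 0.109
gripper_force: 30.0
```

Call:
arm_command --pt "0 0 0 0 0 0.05 1" --pt "0 0 0 0 0 0.1 1" --pt "0 0 0 0 0 0.1 1" --pt "0 0 0 0 0 0.1 1"

```text
time_s: 19.33
tcp_pos: [0.6051, 0.208, 0.1056]
ee_rot: [[0.949, -0.108, 0.295], [-0.103, -0.994, -0.031], [0.297, -0.001, -0.955]]
wrist_force: [-0.8, 0.2, -0.5]
gripper_width: 0.114
gripper_force: 30.0
```

```bash
python3 -c "
from h import *
place('C',.0316)"
```

```text
rows>=0.0 [-0.001, -0.001, 0.001] [-0.07, 0.11, 0.02]
```

Call:
arm_command --pt "0 0 0 0 0.05 0.05 1" --pt "0 0 0 0 0.05 0.05 0.45" --pt "0 0 0 0 0.05 0.05 0.45" --pt "0 0 0 0 0.05 0.05 0.45" --pt "0 0 0 0 0.05 0.05 0.45" --pt "0 0 0 0 0.05 0.05 0.45"

```text
time_s: 19.83
tcp_pos: [0.6054, 0.2074, 0.1049]
ee_rot: [[0.949, -0.108, 0.295], [-0.103, -0.994, -0.032], [0.297, -0.0, -0.955]]
wrist_force: [0.3, -0.6, -0.1]
gripper_width: 0.266
gripper_force: 0.0
```

Call:
arm_command --pt "0 0 0 0 0 -2 0.45" --pt "0 0 0 0 0 -5 0.45" --pt "0 0 0 0 0 -9 0.45" --pt "0 0 0 0 0 -12 0.3" --pt "0 0 0 0 0 -12 0" --pt "0 0 0 0 0 -12 0" --pt "0 0 0 0 0 -12 0" --pt "0 0 0 0 0 -12 0"

```text
time_s: 20.5
tcp_pos: [0.5693, 0.2105, 0.2178]
ee_rot: [[0.95, -0.109, 0.292], [-0.103, -0.994, -0.034], [0.294, 0.002, -0.956]]
wrist_force: [-0.9, -0.1, 0.3]
gripper_width: 0.483
gripper_force: 0.0
```

```bash
python3 -c "
from h import *
pick('D',.12)"
```

```text
rows>=9.4 [-0.009, -0.299, 0.072] [-11.32, 36.84, 6.81]
```

Call:
arm_command --pt "0 0 0 -8 26 0 0" --pt "0 0 0 -8 26 0 0" --pt "0 0 0 -8 26 0 0" --pt "0 0 0 -8 26 0 0" --pt "0 0 0 -8 26 0 0" --pt "0 0 0 -8 26 0 0" --pt "0 0 0 -8 26 0 0" --pt "0 0 0 -8 26 0 0"

```text
time_s: 21.17
tcp_pos: [0.4622, -0.0427, 0.1933]
ee_rot: [[0.951, -0.114, 0.289], [-0.109, -0.993, -0.034], [0.291, 0.001, -0.957]]
wrist_force: [0.5, 0.1, 0.1]
gripper_width: 0.501
gripper_force: 0.0
```

Call:
arm_command --pt "-0.009 -0.299 0.072 -3.3 10.8 6.8 0" --pt "-0.009 -0.299 0.072 -3.3 10.8 6.8 0" --pt "-0.009 -0.299 0.072 -3.3 10.8 6.8 0" --pt "-0.009 -0.299 0.072 -3.3 10.8 6.8 0" --pt "-0.009 -0.299 0.072 -3.3 10.8 6.8 0" --pt "-0.009 -0.299 0.072 -3.3 10.8 6.8 0"

```text
time_s: 21.67
tcp_pos: [0.4423, -0.1454, 0.1198]
ee_rot: [[0.984, -0.181, -0.001], [-0.181, -0.984, 0.001], [-0.001, -0.001, -1.0]]
wrist_force: [0.5, 0.2, -0.0]
gripper_width: 0.502
gripper_force: 0.0
```

Call:
arm_command --pt "0 0 0 0 0 0 0" --pt "0 0 0 0 0 0 0" --pt "0 0 0 0 0 0 0" --pt "0 0 0 0 0 0 0" --pt "0 0 0 0 0 0 0" --pt "0 0 0 0 0 0 0"

```text
time_s: 22.17
tcp_pos: [0.4429, -0.1448, 0.1213]
ee_rot: [[0.984, -0.179, 0.003], [-0.179, -0.984, 0.002], [0.003, -0.002, -1.0]]
wrist_force: [-0.8, 0.9, -0.1]
gripper_width: 0.497
gripper_force: 0.0
```

```bash
python3 -c "
from h import *
pick('D',.031)
t=Cam('top');cv2.imwrite('pics/t8.png',np.hstack([cv2.resize(t.im[140:290,160:300],None,fx=2.8,fy=2.8),cv2.resize(Cam('scene').im[205:320,200:310],None,fx=3.65,fy=3.65)[:420,:400]]))"
```

```text
rows>=2.2 [-0.002, -0.003, 0.001] [-0.13, 0.2, 9.03]
```

View pics/t8.png

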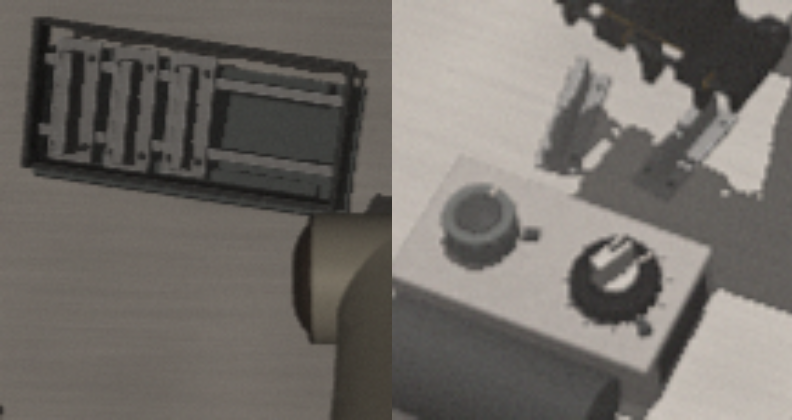

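A, B and C lie side by side on the rack, with rib centres at crop x≈73, 128 and 190. The gripper stands over bracket D at (690,150), so I'll pick it.

Call:
arm_command --pt "0 -0.002 0 -0.1 0.2 4 0" --pt "0 -0.002 0 -0.1 0.2 7 0" --pt "0 -0.002 0 -0.1 0.2 8.5 0" --pt "0 -0.002 0 -0.1 0.2 9 0" --pt "0 -0.002 0 -0.1 0.2 9 0" --pt "0 -0.002 0 -0.1 0.2 9 0"

```text
time_s: 22.77
tcp_pos: [0.4424, -0.1468, 0.0314]
ee_rot: [[0.984, -0.179, 0.001], [-0.179, -0.984, 0.002], [0.001, -0.002, -1.0]]
wrist_force: [0.5, 0.2, 0.7]
gripper_width: 0.502
gripper_force: 0.0
```

Call:
arm_command --pt "0 0 0 0 0 0 1" --pt "0 0 0 0 0 0 1" --pt "0 0 0 0 0 0 1" --pt "0 0 0 0 0 0 1" --pt "0 0 0 0 0 0 1" --pt "0 0 0 0 0 0 1" --pt "0 0 0 0 0 0 1" --pt "0 0 0 0 0 0 1"

```text
time_s: 23.43
tcp_pos: [0.4417, -0.1468, 0.0311]
ee_rot: [[0.984, -0.179, 0.0], [-0.179, -0.984, 0.002], [-0.0, -0.002, -1.0]]
wrist_force: [-1.0, 0.4, 3.5]
gripper_width: 0.109
gripper_force: 30.0
```

Call:
arm_command --pt "0 0 0 0 0 0 1" --pt "0 0 0 0 0 0 1" --pt "0 0 0 0 0 -4 1" --pt "0 0 0 0 0 -8 1" --pt "0 0 0 0 0 -12 1" --pt "0 0 0 0 0 -14 1" --pt "0 0 0 0 0 -14 1" --pt "0 0 0 0 0 -14 1"

```text
time_s: 24.1
tcp_pos: [0.4416, -0.1469, 0.1712]
ee_rot: [[0.984, -0.18, 0.002], [-0.18, -0.984, 0.003], [0.001, -0.003, -1.0]]
wrist_force: [-0.6, -0.8, -2.1]
gripper_width: 0.114
gripper_force: 30.0
```

```bash
python3 -c "
from h import *
place('D',.1)"
```

```text
rows>=8.0 [0.007, 0.298, -0.071] [7.99, -32.41, 0.19]
```

Call:
arm_command --pt "0 0 0 2 -20 0 1" --pt "0 0 0 2 -20 0 1" --pt "0 0 0 2 -20 0 1" --pt "0 0 0 2 -20 0 1" --pt "0 0 0 2 -20 0 1" --pt "0 0 0 2 -20 0 1"

```text
time_s: 24.6
tcp_pos: [0.4982, 0.0506, 0.1688]
ee_rot: [[0.985, -0.174, -0.002], [-0.174, -0.985, 0.002], [-0.002, -0.002, -1.0]]
wrist_force: [0.8, -0.6, -1.2]
gripper_width: 0.112
gripper_force: 30.0
```

Call:
arm_command --pt "0.007 0.298 -0.071 6 -12.4 0.2 1" --pt "0.007 0.298 -0.071 6 -12.4 0.2 1" --pt "0.007 0.298 -0.071 6 -12.4 0.2 1" --pt "0.007 0.298 -0.071 6 -12.4 0.2 1" --pt "0.007 0.298 -0.071 6 -12.4 0.2 1" --pt "0.007 0.298 -0.071 6 -12.4 0.2 1"

```text
time_s: 25.1
tcp_pos: [0.5773, 0.1567, 0.1668]
ee_rot: [[0.952, -0.11, 0.286], [-0.104, -0.994, -0.036], [0.289, 0.004, -0.957]]
wrist_force: [-0.4, -0.0, -0.8]
gripper_width: 0.111
gripper_force: 30.0
```

Call:
arm_command --pt "0 0 0 0 0 0 1" --pt "0 0 0 0 0 0 1" --pt "0 0 0 0 0 0 1" --pt "0 0 0 0 0 0 1" --pt "0 0 0 0 0 0 1" --pt "0 0 0 0 0 0 1"

```text
time_s: 25.6
tcp_pos: [0.5785, 0.1569, 0.1698]
ee_rot: [[0.95, -0.11, 0.292], [-0.105, -0.994, -0.033], [0.294, 0.001, -0.956]]
wrist_force: [0.1, -0.5, -1.3]
gripper_width: 0.114
gripper_force: 30.0
```

```bash
python3 -c "
from h import *
place('D',.0311)"
```

```text
rows>=1.6 [0.001, 0.002, 0.0] [0.04, -0.07, 6.82]
```

Call:
arm_command --pt "0.001 0.002 0 0 -0.05 3 1" --pt "0.001 0.002 0 0 -0.05 5 1" --pt "0.001 0.002 0 0 -0.05 6 1" --pt "0.001 0.002 0 0 -0.05 6.3 1" --pt "0.001 0.002 0 0 -0.05 6.5 1" --pt "0.001 0.002 0 0 -0.05 6.7 1" --pt "0.001 0.002 0 0 -0.05 6.7 1" --pt "0.001 0.002 0 0 -0.05 6.7 1"

```text
time_s: 26.27
tcp_pos: [0.5984, 0.1559, 0.1065]
ee_rot: [[0.949, -0.109, 0.295], [-0.104, -0.994, -0.032], [0.297, -0.001, -0.955]]
wrist_force: [-0.1, 0.3, -1.5]
gripper_width: 0.114
gripper_force: 30.0
```

Call:
arm_command --pt "0 0 0 0 0 0.05 1" --pt "0 0 0 0 0 0.1 1" --pt "0 0 0 0 0 0.12 1" --pt "0 0 0 0 0 0.12 1" --pt "0 0 0 0 0 0.12 1"

```text
time_s: 26.68
tcp_pos: [0.5986, 0.1557, 0.1049]
ee_rot: [[0.95, -0.109, 0.294], [-0.104, -0.994, -0.032], [0.296, -0.0, -0.955]]
wrist_force: [-2.2, 0.0, 2.2]
gripper_width: 0.111
gripper_force: 30.0
```

```bash
python3 -c "
from h import *
place('D',.0311)"
```

```text
rows>=0.0 [-0.0, -0.0, 0.001] [0.03, 0.04, 0.03]
```

Call:
arm_command --pt "0 0 0 0 0 0 0.45" --pt "0 0 0 0 0 0 0.45" --pt "0 0 0 0 0 0 0.45" --pt "0 0 0 0 0 0 0.45" --pt "0 0 0 0 0 0 0.45"

```text
time_s: 27.1
tcp_pos: [0.5985, 0.1555, 0.1043]
ee_rot: [[0.95, -0.109, 0.293], [-0.104, -0.994, -0.033], [0.295, 0.0, -0.955]]
wrist_force: [0.4, -0.7, 0.6]
gripper_width: 0.27
gripper_force: 0.0
```

Call:
arm_command --pt "0 0 0 0 0 -2 0.45" --pt "0 0 0 0 0 -5 0.45" --pt "0 0 0 0 0 -9 0.45" --pt "0 0 0 0 0 -12 0.3" --pt "0 0 0 0 0 -12 0" --pt "0 0 0 0 0 -12 0" --pt "0 0 0 0 0 -12 0" --pt "0 0 0 0 0 -12 0"

```text
time_s: 27.77
tcp_pos: [0.5626, 0.1588, 0.2174]
ee_rot: [[0.95, -0.11, 0.291], [-0.104, -0.994, -0.034], [0.293, 0.002, -0.956]]
wrist_force: [-0.4, 0.0, -0.4]
gripper_width: 0.488
gripper_force: 0.0
```

```bash
python3 -c "
from h import *
pick('E',.12)"
```

```text
rows>=10.5 [0.04, -0.296, -0.253] [-9.09, 42.09, 7.5]
```

Call:
arm_command --pt "0 0 0 -9 30 0 0" --pt "0 0 0 -9 30 0 0" --pt "0 0 0 -9 30 0 0" --pt "0 0 0 -9 30 0 0" --pt "0 0 0 -9 30 0 0" --pt "0 0 0 -9 30 0 0" --pt "0 0 0 -9 30 0 0" --pt "0 0 0 -9 30 0 0"

```text
time_s: 28.43
tcp_pos: [0.4418, -0.1322, 0.1904]
ee_rot: [[0.951, -0.112, 0.289], [-0.107, -0.994, -0.033], [0.291, 0.001, -0.957]]
wrist_force: [-0.5, -0.4, 0.4]
gripper_width: 0.498
gripper_force: 0.0
```

Call:
arm_command --pt "0.04 -0.296 -0.253 -0.1 12.1 7.5 0" --pt "0.04 -0.296 -0.253 -0.1 12.1 7.5 0" --pt "0.04 -0.296 -0.253 -0.1 12.1 7.5 0" --pt "0.04 -0.296 -0.253 -0.1 12.1 7.5 0" --pt "0.04 -0.296 -0.253 -0.1 12.1 7.5 0" --pt "0.04 -0.296 -0.253 -0.1 12.1 7.5 0"

```text
time_s: 28.93
tcp_pos: [0.4515, -0.2535, 0.1163]
ee_rot: [[0.99, 0.141, -0.006], [0.141, -0.99, 0.003], [-0.006, -0.004, -1.0]]
wrist_force: [-0.4, 0.8, -0.1]
gripper_width: 0.5
gripper_force: 0.0
```

Call:
arm_command --pt "0 0 0 0 0 0 0" --pt "0 0 0 0 0 0 0" --pt "0 0 0 0 0 0 0" --pt "0 0 0 0 0 0 0" --pt "0 0 0 0 0 0 0" --pt "0 0 0 0 0 0 0"

```text
time_s: 29.43
tcp_pos: [0.4531, -0.2515, 0.1216]
ee_rot: [[0.989, 0.146, 0.004], [0.146, -0.989, 0.001], [0.004, -0.0, -1.0]]
wrist_force: [1.1, 0.0, 0.3]
gripper_width: 0.5
gripper_force: 0.0
```

```bash
python3 -c "
from h import *
pick('E',.031)
t=Cam('scene');b=cv2.imread('pics/scene0.png').astype(float);a=t.im.astype(float)
f=lambda i:(i[218:256,236:262].mean(2)>115).astype(int)
u=t.px((.4519,-.2526,.02));print(u)
cv2.imwrite('pics/e.png',np.hstack([a[200:260,220:280],b[200:260,220:280]]).repeat(5,0).repeat(5,1))"
```

```text
rows>=2.2 [-0.0, -0.004, 0.002] [-0.17, 0.09, 9.06]
[249.20848622 235.3338094 ][ WARN:0@0.798] global loadsave.cpp:1063 imwrite_ Unsupported depth image for selected encoder is fallbacked to CV_8U.
```

View pics/e.png

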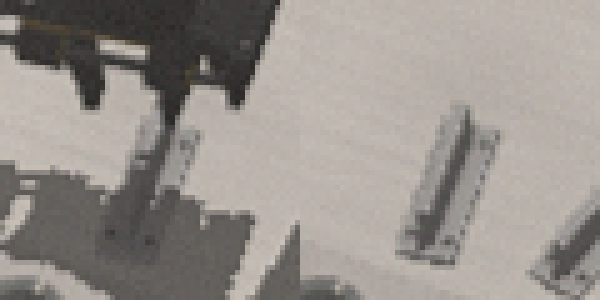

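E has not moved: its foot end is at (130,245) now, against (430,245) minus the 300 px offset before. I'll pick it.

Call:
arm_command --pt "0 -0.004 0.002 -0.17 0.1 4 0" --pt "0 -0.004 0.002 -0.17 0.1 7 0" --pt "0 -0.004 0.002 -0.17 0.1 8.5 0" --pt "0 -0.004 0.002 -0.17 0.1 9 0" --pt "0 -0.004 0.002 -0.17 0.1 9 0" --pt "0 -0.004 0.002 -0.17 0.1 9 0"

```text
time_s: 29.98
tcp_pos: [0.4523, -0.2533, 0.0314]
ee_rot: [[0.99, 0.144, -0.001], [0.144, -0.99, 0.0], [-0.001, -0.0, -1.0]]
wrist_force: [0.6, -0.4, 1.4]
gripper_width: 0.499
gripper_force: 0.0
```

Call:
arm_command --pt "0 0 0 0 0 0 1" --pt "0 0 0 0 0 0 1" --pt "0 0 0 0 0 0 1" --pt "0 0 0 0 0 0 1" --pt "0 0 0 0 0 0 1" --pt "0 0 0 0 0 0 1" --pt "0 0 0 0 0 0 1" --pt "0 0 0 0 0 0 1"

```text
time_s: 30.65
tcp_pos: [0.4516, -0.2532, 0.0309]
ee_rot: [[0.99, 0.143, -0.002], [0.143, -0.99, 0.001], [-0.002, -0.001, -1.0]]
wrist_force: [-1.3, 0.4, 2.2]
gripper_width: 0.114
gripper_force: 30.0
```

Call:
arm_command --pt "0 0 0 0 0 0 1" --pt "0 0 0 0 0 0 1" --pt "0 0 0 0 0 -4 1" --pt "0 0 0 0 0 -8 1" --pt "0 0 0 0 0 -12 1" --pt "0 0 0 0 0 -14 1" --pt "0 0 0 0 0 -14 1" --pt "0 0 0 0 0 -14 1"

```text
time_s: 31.32
tcp_pos: [0.4516, -0.2529, 0.1708]
ee_rot: [[0.99, 0.143, -0.001], [0.143, -0.99, 0.002], [-0.0, -0.002, -1.0]]
wrist_force: [-0.6, -0.0, -3.7]
gripper_width: 0.112
gripper_force: 30.0
```

```bash
python3 -c "
from h import *
place('E',.1)"
```

```text
rows>=9.1 [-0.04, 0.299, 0.251] [17.13, -33.78, 0.07]
```

Call:
arm_command --pt "0 0 0 3 -24 0 1" --pt "0 0 0 3 -24 0 1" --pt "0 0 0 3 -24 0 1" --pt "0 0 0 3 -24 0 1" --pt "0 0 0 3 -24 0 1" --pt "0 0 0 3 -24 0 1" --pt "0 0 0 3 -24 0 1"

```text
time_s: 31.9
tcp_pos: [0.4457, -0.0073, 0.1686]
ee_rot: [[0.989, 0.149, -0.006], [0.149, -0.989, 0.001], [-0.006, -0.002, -1.0]]
wrist_force: [0.0, -0.4, -1.9]
gripper_width: 0.111
gripper_force: 30.0
```

Call:
arm_command --pt "-0.04 0.299 0.251 14.1 -9.8 0 1" --pt "-0.04 0.299 0.251 14.1 -9.8 0 1" --pt "-0.04 0.299 0.251 14.1 -9.8 0 1" --pt "-0.04 0.299 0.251 14.1 -9.8 0 1" --pt "-0.04 0.299 0.251 14.1 -9.8 0 1" --pt "-0.04 0.299 0.251 14.1 -9.8 0 1" --pt "-0.04 0.299 0.251 14.1 -9.8 0 1"

```text
time_s: 32.48
tcp_pos: [0.5714, 0.1056, 0.1672]
ee_rot: [[0.952, -0.109, 0.286], [-0.103, -0.994, -0.036], [0.289, 0.005, -0.957]]
wrist_force: [-0.6, 0.2, -3.2]
gripper_width: 0.11
gripper_force: 30.0
```

Call:
arm_command --pt "0 0 0 0 0 0 1" --pt "0 0 0 0 0 0 1" --pt "0 0 0 0 0 0 1" --pt "0 0 0 0 0 0 1" --pt "0 0 0 0 0 0 1" --pt "0 0 0 0 0 0 1"

```text
time_s: 32.98
tcp_pos: [0.5725, 0.1054, 0.171]
ee_rot: [[0.95, -0.11, 0.293], [-0.104, -0.994, -0.033], [0.295, 0.001, -0.956]]
wrist_force: [-0.3, -0.1, -2.4]
gripper_width: 0.111
gripper_force: 30.0
```

```bash
python3 -c "
from h import *
place('E',.0309)"
```

```text
rows>=1.7 [0.001, 0.001, 0.0] [0.03, -0.06, 6.96]
```

Call:
arm_command --pt "0.001 0.001 0 0 -0.05 3 1" --pt "0.001 0.001 0 0 -0.05 5 1" --pt "0.001 0.001 0 0 -0.05 6 1" --pt "0.001 0.001 0 0 -0.05 6.4 1" --pt "0.001 0.001 0 0 -0.05 6.6 1" --pt "0.001 0.001 0 0 -0.05 6.8 1" --pt "0.001 0.001 0 0 -0.05 6.8 1" --pt "0.001 0.001 0 0 -0.05 6.8 1"

```text
time_s: 33.65
tcp_pos: [0.5929, 0.1042, 0.1066]
ee_rot: [[0.949, -0.109, 0.295], [-0.104, -0.994, -0.032], [0.297, -0.001, -0.955]]
wrist_force: [0.1, -1.0, -2.4]
gripper_width: 0.11
gripper_force: 30.0
```

Call:
arm_command --pt "0 0 0 0 0 0.05 1" --pt "0 0 0 0 0 0.1 1" --pt "0 0 0 0 0 0.15 1" --pt "0 0 0 0 0 0.15 1" --pt "0 0 0 0 0 0.15 1"

```text
time_s: 34.07
tcp_pos: [0.5931, 0.1041, 0.1049]
ee_rot: [[0.949, -0.109, 0.294], [-0.104, -0.994, -0.032], [0.296, -0.0, -0.955]]
wrist_force: [-1.9, 0.5, 1.8]
gripper_width: 0.113
gripper_force: 30.0
```

```bash
python3 -c "
from h import *
place('E',.0309)"
```

```text
rows>=0.0 [-0.0, -0.001, 0.001] [0.0, 0.05, 0.04]
```

Call:
arm_command --pt "0 0 0 0 0 0 0.45" --pt "0 0 0 0 0 0 0.45" --pt "0 0 0 0 0 0 0.45" --pt "0 0 0 0 0 0 0.45" --pt "0 0 0 0 0 0 0.45"

```text
time_s: 34.48
tcp_pos: [0.5931, 0.104, 0.1044]
ee_rot: [[0.95, -0.109, 0.294], [-0.104, -0.994, -0.032], [0.296, 0.0, -0.955]]
wrist_force: [-0.8, 0.6, 0.0]
gripper_width: 0.27
gripper_force: 0.0
```

Call:
arm_command --pt "0 0 0 0 0 -2 0.45" --pt "0 0 0 0 0 -5 0.45" --pt "0 0 0 0 0 -9 0.45" --pt "0 0 0 0 0 -12 0" --pt "0 0 0 0 0 -12 -1" --pt "0 0 0 0 0 -12 -1" --pt "0 0 0 0 0 -12 -1" --pt "0 0 0 0 0 -12 -1"

```text
time_s: 35.15
tcp_pos: [0.5571, 0.1073, 0.2174]
ee_rot: [[0.95, -0.109, 0.291], [-0.104, -0.994, -0.034], [0.293, 0.002, -0.956]]
wrist_force: [-0.8, -0.5, 0.5]
gripper_width: 0.568
gripper_force: 0.0
```

```bash
python3 -c "
from h import *
plan((.623,-.243,.2),down(0.0))"
```

```text
rows>=8.6 [0.018, -0.297, -0.108] [9.4, 34.1, 4.77]
```

Call:
arm_command --pt "0 0 0 5 24 1.5 -1" --pt "0 0 0 5 24 1.5 -1" --pt "0 0 0 5 24 1.5 -1" --pt "0 0 0 5 24 1.5 -1" --pt "0 0 0 5 24 1.5 -1" --pt "0 0 0 5 24 1.5 -1" --pt "0 0 0 5 24 1.5 -1"

```text
time_s: 35.73
tcp_pos: [0.5833, -0.142, 0.2175]
ee_rot: [[0.95, -0.116, 0.29], [-0.111, -0.993, -0.035], [0.293, 0.001, -0.956]]
wrist_force: [0.9, 0.6, 0.2]
gripper_width: 0.988
gripper_force: 0.0
```

Call:
arm_command --pt "0.018 -0.297 -0.108 4.4 10.1 3.3 -1" --pt "0.018 -0.297 -0.108 4.4 10.1 3.3 -1" --pt "0.018 -0.297 -0.108 4.4 10.1 3.3 -1" --pt "0.018 -0.297 -0.108 4.4 10.1 3.3 -1" --pt "0.018 -0.297 -0.108 4.4 10.1 3.3 -1" --pt "0.018 -0.297 -0.108 4.4 10.1 3.3 -1"

```text
time_s: 36.23
tcp_pos: [0.6233, -0.2424, 0.1986]
ee_rot: [[1.0, -0.001, -0.001], [-0.001, -1.0, 0.002], [-0.001, -0.002, -1.0]]
wrist_force: [-0.7, 0.1, -0.1]
gripper_width: 1.004
gripper_force: 0.0
```

Call:
arm_command --pt "0 0 0 0 0 0 -1" --pt "0 0 0 0 0 0 -1" --pt "0 0 0 0 0 0 -1" --pt "0 0 0 0 0 0 -1" --pt "0 0 0 0 0 0 -1" --pt "0 0 0 0 0 0 -1"

```text
time_s: 36.73
tcp_pos: [0.6239, -0.2421, 0.2016]
ee_rot: [[1.0, 0.001, 0.004], [0.001, -1.0, 0.001], [0.004, -0.001, -1.0]]
wrist_force: [0.4, 0.4, -0.1]
gripper_width: 1.0
gripper_force: 0.0
```

```bash
python3 -c "
from h import *
plan((.623,-.243,.098),down(0.0))
t=Cam('top');cv2.imwrite('pics/full.png',t.im)
cv2.imwrite('pics/t9.png',np.vstack([cv2.resize(t.im[138:225,160:300],None,fx=5,fy=4)[:,:700],cv2.resize(np.hstack([Cam('scene').im[235:300,200:290],cv2.imread('pics/top0.png')[150:215,330:430]]),(700,240))]))"
```

```text
rows>=2.5 [-0.001, -0.004, 0.001] [-0.13, 0.1, 10.36]
```

View pics/t9.png

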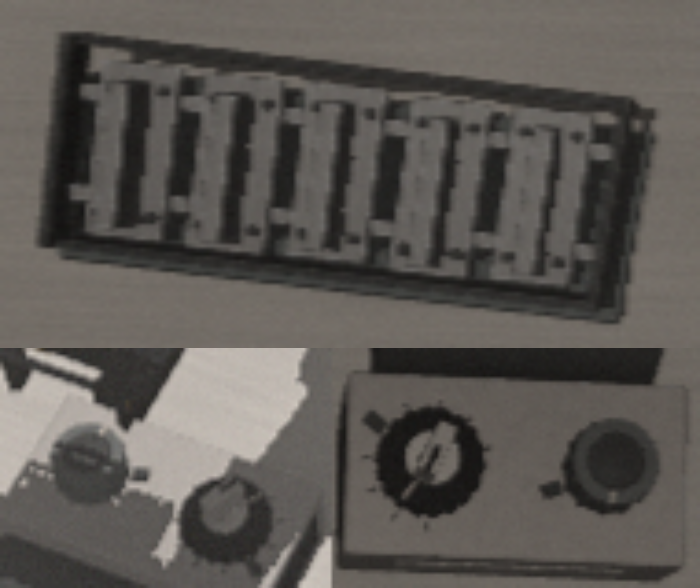

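All five brackets lie properly in the rack. In the second row the timer pointer runs from (433,460) toward (420,487), and the ring line is at (614,497). Next I turn the ring.

Call:
arm_command --pt "0 -0.004 0 -0.1 0.1 4 -1" --pt "0 -0.004 0 -0.1 0.1 8 -1" --pt "0 -0.004 0 -0.1 0.1 9.5 -1" --pt "0 -0.004 0 -0.1 0.1 10.3 -1" --pt "0 -0.004 0 -0.1 0.1 10.3 -1" --pt "0 -0.004 0 -0.1 0.1 10.3 -1"

```text
time_s: 37.33
tcp_pos: [0.6241, -0.2437, 0.0989]
ee_rot: [[1.0, 0.0, 0.0], [0.0, -1.0, 0.0], [0.0, -0.0, -1.0]]
wrist_force: [0.0, -0.3, 1.1]
gripper_width: 0.999
gripper_force: 0.0
```

Call:
arm_command --pt "0 0 0 0 0 0 1" --pt "0 0 0 0 0 0 1" --pt "0 0 0 0 0 0 1" --pt "0 0 0 0 0 0 1" --pt "0 0 0 0 0 0 1" --pt "0 0 0 0 0 0 1" --pt "0 0 0 0 0 0 1" --pt "0 0 0 0 0 0 1"

```text
time_s: 38.0
tcp_pos: [0.6235, -0.2439, 0.0987]
ee_rot: [[1.0, 0.0, -0.0], [0.0, -1.0, 0.0], [-0.0, -0.0, -1.0]]
wrist_force: [-0.9, -2.4, 3.2]
gripper_width: 0.681
gripper_force: 30.0
```

Call:
arm_command --pt "0 0 0.08 0 0 0 1" --pt "0 0 0.16 0 0 0 1" --pt "0 0 0.24 0 0 0 1" --pt "0 0 0.32 0 0 0 1" --pt "0 0 0.4 0 0 0 1" --pt "0 0 0.48 0 0 0 1" --pt "0 0 0.56 0 0 0 1" --pt "0 0 0.6 0 0 0 1"

```text
time_s: 38.67
tcp_pos: [0.6236, -0.2438, 0.0987]
ee_rot: [[0.824, -0.567, -0.0], [-0.567, -0.824, 0.0], [-0.0, -0.0, -1.0]]
wrist_force: [0.0, -2.0, 3.1]
gripper_width: 0.682
gripper_force: 30.0
```

Call:
arm_command --pt "0 0 0.08 0 0 0 1" --pt "0 0 0.16 0 0 0 1" --pt "0 0 0.24 0 0 0 1" --pt "0 0 0.32 0 0 0 1" --pt "0 0 0.4 0 0 0 1" --pt "0 0 0.48 0 0 0 1" --pt "0 0 0.55 0 0 0 1" --pt "0 0 0.55 0 0 0 1"

```text
time_s: 39.33
tcp_pos: [0.6237, -0.2437, 0.0987]
ee_rot: [[0.407, -0.913, -0.0], [-0.913, -0.407, 0.0], [-0.0, -0.0, -1.0]]
wrist_force: [-1.0, -2.7, 3.4]
gripper_width: 0.679
gripper_force: 30.0
```

Call:
arm_command --pt "0 0 0 0 0 0 1" --pt "0 0 0 0 0 0 1" --pt "0 0 0 0 0 0 1"

```text
time_s: 39.58
tcp_pos: [0.6237, -0.2437, 0.0987]
ee_rot: [[0.41, -0.912, -0.0], [-0.912, -0.41, 0.0], [-0.0, 0.0, -1.0]]
wrist_force: [-0.8, -3.8, 5.3]
gripper_width: 0.685
gripper_force: 30.0
```

```bash
python3 -c "
from h import *
s=sense();print(s['moment'],s['wrist_force'],np.arctan2(s['ee_rot'][1][0],s['ee_rot'][0][0]),s['joints'][5])"
```

```text
[-0.68332879  0.05606455  0.0418789 ] [-0.75165016 -3.78270804  5.32573405] -1.1487230818735603 31.74433548421043
```

Call:
arm_command --pt "0 0 0 0 0 0 -1" --pt "0 0 0 0 0 0 -1" --pt "0 0 0 0 0 0 -1" --pt "0 0 0 0 0 0 -1" --pt "0 0 0 0 0 0 -1" --pt "0 0 0 0 0 0 -1" --pt "0 0 0 0 0 0 -1"

```text
time_s: 40.17
tcp_pos: [0.6232, -0.2432, 0.0977]
ee_rot: [[0.409, -0.913, -0.002], [-0.913, -0.409, 0.001], [-0.002, 0.001, -1.0]]
wrist_force: [-0.2, 0.3, -0.9]
gripper_width: 0.993
gripper_force: 0.0
```

Call:
arm_command --pt "0 0 0 0 0 -3 -1" --pt "0 0 0 0 0 -7 -1" --pt "0 0 0 0 0 -11 -1" --pt "0 0 0 0 0 -12 -1" --pt "0 0 0 0 0 -12 -1"

```text
time_s: 40.58
tcp_pos: [0.6257, -0.2441, 0.2238]
ee_rot: [[0.409, -0.913, 0.009], [-0.913, -0.409, -0.001], [0.005, -0.008, -1.0]]
wrist_force: [0.3, -0.6, 1.6]
gripper_width: 1.004
gripper_force: 0.0
```

```bash
python3 -c "
from h import *
plan((.42,-.05,.22),down(-.42))"
```

```text
rows>=6.8 [-0.005, -0.008, -0.729] [-26.13, 10.83, 0.17]
```

Call:
arm_command --pt "0 0 -0.729 -26.1 10.8 0 -0.3" --pt "0 0 -0.729 -26.1 10.8 0 -0.3" --pt "0 0 -0.729 -26.1 10.8 0 -0.3" --pt "0 0 -0.729 -26.1 10.8 0 -0.3" --pt "0 0 -0.729 -26.1 10.8 0 -0.3" --pt "0 0 -0.729 -26.1 10.8 0 -0.3" --pt "0 0 -0.729 -26.1 10.8 0 -0.3" --pt "0 0 -0.729 -26.1 10.8 0 -0.3"

```text
time_s: 41.25
tcp_pos: [0.4133, -0.0475, 0.2178]
ee_rot: [[0.914, -0.405, -0.004], [-0.405, -0.914, 0.002], [-0.005, -0.001, -1.0]]
wrist_force: [-0.8, 0.4, 0.2]
gripper_width: 0.657
gripper_force: 0.0
```

Run:
```python
from h import *
t=Cam('top');k=10
a=cv2.resize(t.im[155:205,332:425],None,fx=k,fy=k,interpolation=cv2.INTER_CUBIC)
cv2.imwrite('pics/r.png',cv2.convertScaleAbs(cv2.resize(a,(790,425)),alpha=1.6))
g=cv2.GaussianBlur(t.im.mean(2),(0,0),.6)
# ring: brightness around its top at r=26mm; bar
for R in (.022,.025,.028):
    th=np.arange(-.6,2.4,.1);v=[]
    for q in th:
        u=t.px((.6236-R*np.cos(q+.012),-.2438+R*np.sin(q+.012),.104));v.append(cv2.getRectSubPix(g.astype(np.float32),(1,1),(float(u[0]),float(u[1])))[0,0])
    print(R,dict(zip(th.round(1).tolist(),np.round(v).astype(int).tolist())))
```

```text
0.022 {-0.6: 60, -0.5: 60, -0.4: 60, -0.3: 60, -0.2: 60, -0.1: 59, -0.0: 59, 0.1: 60, 0.2: 60, 0.3: 60, 0.4: 59, 0.5: 59, 0.6: 60, 0.7: 59, 0.8: 58, 0.9: 58, 1.0: 58, 1.1: 59, 1.2: 67, 1.3: 77, 1.4: 74, 1.5: 60, 1.6: 54, 1.7: 51, 1.8: 50, 1.9: 51, 2.0: 49, 2.1: 48, 2.2: 49, 2.3: 49}
0.025 {-0.6: 57, -0.5: 56, -0.4: 57, -0.3: 57, -0.2: 58, -0.1: 58, -0.0: 58, 0.1: 59, 0.2: 60, 0.3: 59, 0.4: 59, 0.5: 59, 0.6: 60, 0.7: 60, 0.8: 59, 0.9: 59, 1.0: 59, 1.1: 60, 1.2: 69, 1.3: 87, 1.4: 82, 1.5: 66, 1.6: 59, 1.7: 56, 1.8: 56, 1.9: 57, 2.0: 57, 2.1: 57, 2.2: 57, 2.3: 57}
0.028 {-0.6: 57, -0.5: 51, -0.4: 55, -0.3: 52, -0.2: 46, -0.1: 42, -0.0: 43, 0.1: 45, 0.2: 48, 0.3: 49, 0.4: 47, 0.5: 48, 0.6: 49, 0.7: 53, 0.8: 51, 0.9: 52, 1.0: 52, 1.1: 53, 1.2: 61, 1.3: 74, 1.4: 70, 1.5: 58, 1.6: 55, 1.7: 53, 1.8: 53, 1.9: 56, 2.0: 57, 2.1: 55, 2.2: 55, 2.3: 57}
```

View pics/r.png

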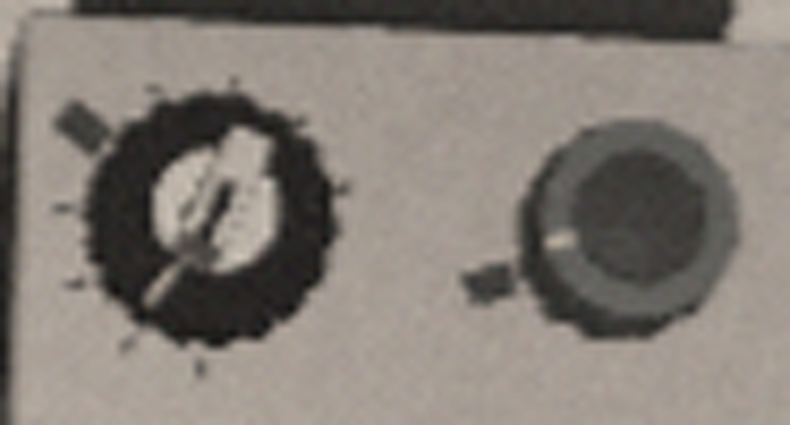

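The ring's line at (560,240) points at its block at (488,283), about 1.25 rad and in range. The timer bar runs from (245,150) to (200,250), about 0.41 rad. Next I go to the timer.

Run:
```python
from h import *
t=Cam('top');g=cv2.imread('pics/top0.png').mean(2).astype(np.float32)
th=np.arange(-.4,.6,.1);R=.025;v=[]
for q in th:
    u=t.px((.6236-R*np.cos(q+.007),-.2438+R*np.sin(q+.007),.104));v.append(round(float(cv2.getRectSubPix(g,(1,1),(float(u[0]),float(u[1])))[0,0])))
print(th.round(1),v)
plan((.6246,-.1198,.2),down(-.42));plan((.6246,-.1198,.117),down(-.42))
```

```text
[-0.4 -0.3 -0.2 -0.1 -0.   0.1  0.2  0.3  0.4  0.5] [54, 56, 59, 59, 66, 85, 79, 61, 59, 58]
rows>=5.3 [-0.001, 0.001, 0.001] [21.81, -1.92, 1.83]
rows>=5.8 [-0.001, 0.001, 0.001] [21.82, -1.92, 10.13]
```

Call:
arm_command --pt "0 0 0 21.8 -1.9 1.8 0.2" --pt "0 0 0 21.8 -1.9 1.8 0.2" --pt "0 0 0 21.8 -1.9 1.8 0.2" --pt "0 0 0 21.8 -1.9 1.8 0.2" --pt "0 0 0 21.8 -1.9 1.8 0.2" --pt "0 0 0 21.8 -1.9 1.8 0.2" --pt "0 0 0 21.8 -1.9 1.8 0.2" --pt "0 0 0 21.8 -1.9 1.8 0.2"

```text
time_s: 42.02
tcp_pos: [0.6252, -0.1224, 0.1978]
ee_rot: [[0.912, -0.411, -0.005], [-0.411, -0.912, 0.001], [-0.005, 0.001, -1.0]]
wrist_force: [-0.6, 0.2, -0.3]
gripper_width: 0.404
gripper_force: 0.0
```

Call:
arm_command --pt "0 0 0 0 0 0 0.2" --pt "0 0 0 0 0 0 0.2" --pt "0 0 0 0 0 0 0.2" --pt "0 0 0 0 0 0 0.2" --pt "0 0 0 0 0 0 0.2" --pt "0 0 0 0 0 0 0.2"

```text
time_s: 42.52
tcp_pos: [0.6247, -0.1208, 0.2007]
ee_rot: [[0.913, -0.408, -0.001], [-0.408, -0.913, 0.001], [-0.001, -0.001, -1.0]]
wrist_force: [-0.3, 0.3, -0.5]
gripper_width: 0.397
gripper_force: 0.0
```

Run:
```python
from h import *
plan((.6246,-.1198,.117),down(-.42))
```

```text
rows>=2.0 [-0.001, 0.001, -0.001] [-0.04, -0.08, 8.37]
```

Call:
arm_command --pt "0 0 0 -0.05 -0.08 4 0.2" --pt "0 0 0 -0.05 -0.08 6.5 0.2" --pt "0 0 0 -0.05 -0.08 7.6 0.2" --pt "0 0 0 -0.05 -0.08 8.1 0.2" --pt "0 0 0 -0.05 -0.08 8.3 0.2" --pt "0 0 0 -0.05 -0.08 8.3 0.2" --pt "0 0 0 -0.05 -0.08 8.3 0.2"

```text
time_s: 43.1
tcp_pos: [0.6258, -0.1201, 0.1188]
ee_rot: [[0.913, -0.408, 0.002], [-0.408, -0.913, 0.001], [0.001, -0.002, -1.0]]
wrist_force: [-0.7, 0.3, 0.4]
gripper_width: 0.399
gripper_force: 0.0
```

Call:
arm_command --pt "0 0 0 0 0 0 1" --pt "0 0 0 0 0 0 1" --pt "0 0 0 0 0 0 1" --pt "0 0 0 0 0 0 1" --pt "0 0 0 0 0 0 1" --pt "0 0 0 0 0 0 1" --pt "0 0 0 0 0 0 1"

```text
time_s: 43.68
tcp_pos: [0.6248, -0.1201, 0.1176]
ee_rot: [[0.913, -0.408, -0.001], [-0.408, -0.913, 0.001], [-0.001, -0.001, -1.0]]
wrist_force: [-0.8, 0.6, 2.9]
gripper_width: 0.156
gripper_force: 30.0
```

Run:
```python
from h import *
plan((.6246,-.1198,.117),down(-2.21))
```

```text
rows>=14.3 [0.001, 0.001, 1.789] [-0.03, -0.02, 0.06]
```

Call:
arm_command --pt "0 0 0.08 0 0 0 1" --pt "0 0 0.16 0 0 0 1" --pt "0 0 0.24 0 0 0 1" --pt "0 0 0.32 0 0 0 1" --pt "0 0 0.4 0 0 0 1" --pt "0 0 0.48 0 0 0 1" --pt "0 0 0.56 0 0 0 1" --pt "0 0 0.6 0 0 0 1"

```text
time_s: 44.35
tcp_pos: [0.6248, -0.1202, 0.1175]
ee_rot: [[0.52, -0.854, -0.001], [-0.854, -0.52, 0.001], [-0.001, 0.0, -1.0]]
wrist_force: [-0.6, -0.4, 2.6]
gripper_width: 0.159
gripper_force: 30.0
```

Call:
arm_command --pt "0 0 0.08 0 0 0 1" --pt "0 0 0.16 0 0 0 1" --pt "0 0 0.24 0 0 0 1" --pt "0 0 0.32 0 0 0 1" --pt "0 0 0.4 0 0 0 1" --pt "0 0 0.48 0 0 0 1" --pt "0 0 0.56 0 0 0 1" --pt "0 0 0.6 0 0 0 1"

```text
time_s: 45.02
tcp_pos: [0.6247, -0.1202, 0.1175]
ee_rot: [[-0.053, -0.999, -0.001], [-0.999, 0.053, 0.001], [-0.001, 0.001, -1.0]]
wrist_force: [-0.3, 0.1, 1.7]
gripper_width: 0.157
gripper_force: 30.0
```

Call:
arm_command --pt "0 0 0.08 0 0 0 1" --pt "0 0 0.16 0 0 0 1" --pt "0 0 0.24 0 0 0 1" --pt "0 0 0.32 0 0 0 1" --pt "0 0 0.4 0 0 0 1" --pt "0 0 0.48 0 0 0 1" --pt "0 0 0.56 0 0 0 1" --pt "0 0 0.59 0 0 0 1"

```text
time_s: 45.68
tcp_pos: [0.6246, -0.1201, 0.1175]
ee_rot: [[-0.6, -0.8, -0.001], [-0.8, 0.6, 0.001], [0.0, 0.002, -1.0]]
wrist_force: [-1.4, 0.0, 2.9]
gripper_width: 0.159
gripper_force: 30.0
```

Call:
arm_command --pt "0 0 0 0 0 0 1" --pt "0 0 0 0 0 0 1" --pt "0 0 0 0 0 0 1" --pt "0 0 0 0 0 0 1"

```text
time_s: 46.02
tcp_pos: [0.6246, -0.1201, 0.1175]
ee_rot: [[-0.597, -0.802, -0.001], [-0.802, 0.597, 0.001], [0.0, 0.002, -1.0]]
wrist_force: [-2.3, 0.6, 4.6]
gripper_width: 0.158
gripper_force: 30.0
```

Run:
```python
from h import *
plan((.6246,-.1198,.117),down(-2.21))
```

```text
rows>=0.0 [0.002, -0.0, -0.0] [-0.02, 0.02, 0.05]
```

Call:
arm_command --pt "0 0 0 0 0 0 0.2" --pt "0 0 0 0 0 0 0.2" --pt "0 0 0 0 0 0 0.2" --pt "0 0 0 0 0 0 0.2" --pt "0 0 0 0 0 0 0.2" --pt "0 0 0 0 0 0 0.2"

```text
time_s: 46.52
tcp_pos: [0.6247, -0.12, 0.1168]
ee_rot: [[-0.597, -0.802, -0.002], [-0.802, 0.597, 0.001], [0.0, 0.002, -1.0]]
wrist_force: [0.5, 0.5, -0.2]
gripper_width: 0.393
gripper_force: 0.0
```

Call:
arm_command --pt "0 0 0 0 0 -3 0.2" --pt "0 0 0 0 0 -7 0.2" --pt "0 0 0 0 0 -10 0.2" --pt "0 0 0 0 0 -10 0.2" --pt "0 0 0 0 0 -10 0.2"

```text
time_s: 46.93
tcp_pos: [0.6259, -0.1201, 0.2197]
ee_rot: [[-0.597, -0.802, 0.004], [-0.802, 0.597, 0.002], [-0.004, -0.002, -1.0]]
wrist_force: [-0.3, 0.7, -1.1]
gripper_width: 0.399
gripper_force: 0.0
```

Run:
```python
from h import *
plan((.42,-.12,.22),down(-2.21))
```

```text
rows>=4.9 [-0.002, 0.004, -0.001] [12.29, 16.52, -0.11]
```

Call:
arm_command --pt "0 0 0 12.3 16.5 0 0.2" --pt "0 0 0 12.3 16.5 0 0.2" --pt "0 0 0 12.3 16.5 0 0.2" --pt "0 0 0 12.3 16.5 0 0.2" --pt "0 0 0 12.3 16.5 0 0.2" --pt "0 0 0 12.3 16.5 0 0.2" --pt "0 0 0 12.3 16.5 0 0.2" --pt "0 0 0 12.3 16.5 0 0.2"

```text
time_s: 47.6
tcp_pos: [0.4194, -0.1203, 0.2173]
ee_rot: [[-0.597, -0.802, -0.001], [-0.802, 0.597, 0.001], [-0.0, 0.001, -1.0]]
wrist_force: [0.3, -1.3, 0.2]
gripper_width: 0.4
gripper_force: 0.0
```

Run:
```python
from h import *
t=Cam('top');g=t.im.mean(2).astype(np.float32)
f=cv2.imread('pics/full.png').mean(2).astype(np.float32)
z=cv2.imread('pics/top0.png').mean(2).astype(np.float32)
# rack: profile along bed y at rib-top height, now vs after placing
def prof(im,x,zz):
    return np.array([cv2.getRectSubPix(im,(1,1),tuple(map(float,t.px(bed(x,y,zz)))))[0,0] for y in np.arange(-.13,.131,.002)])
for x in(-.04,0.,.04):
    a,b=prof(g,x,.042),prof(f,x,.042);a=a-a.mean();b=b-b.mean();c=[np.corrcoef(a[5:-5],np.roll(b,k)[5:-5])[0,1].round(3) for k in range(-3,4)];print(x,c)
    print(a.round().astype(int).tolist()) if x==0 else 0
sim=lambda p,q:np.corrcoef(p.ravel(),q.ravel())[0,1]
print("rack",sim(g[140:222,165:295],f[140:222,165:295]))
def ang(im,c,R,zz,ths):
    return [round(float(cv2.getRectSubPix(im,(1,1),tuple(map(float,t.px((c[0]-R*np.cos(q+.007),c[1]+R*np.sin(q+.007),zz)))))[0,0])) for q in ths]
th=np.arange(0,6.3,.15);C=(.6246,-.12);print(th.round(2).tolist())
print("bar now",ang(g,C,.015,.124,th));print("bar start",ang(z,C,.015,.124,th))
th=np.arange(0,1.5,.1);print("airflow now",ang(g,C,.029,.088,th),"start",ang(z,C,.029,.088,th))
th=np.arange(.9,1.7,.1);print("ring",ang(g,(.6236,-.2438),.025,.104,th))
```

```text
-0.04 [np.float64(0.049), np.float64(0.43), np.float64(0.812), np.float64(0.998), np.float64(0.801), np.float64(0.384), np.float64(-0.052)]
0.0 [np.float64(0.077), np.float64(0.466), np.float64(0.83), np.float64(0.999), np.float64(0.828), np.float64(0.448), np.float64(0.027)]
[-33, -30, -16, 12, 25, 28, 29, 30, 20, -14, -31, -21, 3, 31, 29, 25, 19, 17, 33, 34, 32, 26, 5, -33, -33, -32, -32, -26, -6, 26, 29, 28, 28, 26, 14, -23, -33, -21, 4, 30, 29, 27, 23, 23, 29, 28, 20, -9, -32, -33, -36, -36, -28, -11, 11, 29, 26, 26, 22, 9, -19, -32, -35, -21, 6, 33, 27, 27, 28, 27, 25, 28, 21, -16, -35, -36, -35, -35, -17, 9, 26, 26, 26, 20, -1, -23, -33, -38, -35, -15, 14, 32, 27, 26, 26, 26, 21, 4, -34, -37, -37, -36, -28, -8, 23, 25, 24, 24, 23, 11, -22, -33, -36, -37, -36, -10, 19, 28, 26, 26, 26, 22, 6, -20, -40, -38, -43, -46, -48, -47, -42]
0.04 [np.float64(0.032), np.float64(0.288), np.float64(0.717), np.float64(0.998), np.float64(0.724), np.float64(0.297), np.float64(0.058)]
rack 0.9864417454142446
[0.0, 0.15, 0.3, 0.45, 0.6, 0.75, 0.9, 1.05, 1.2, 1.35, 1.5, 1.65, 1.8, 1.95, 2.1, 2.25, 2.4, 2.55, 2.7, 2.85, 3.0, 3.15, 3.3, 3.45, 3.6, 3.75, 3.9, 4.05, 4.2, 4.35, 4.5, 4.65, 4.8, 4.95, 5.1, 5.25, 5.4, 5.55, 5.7, 5.85, 6.0, 6.15]
bar now [56, 78, 96, 98, 99, 98, 97, 88, 63, 46, 45, 48, 78, 103, 86, 39, 64, 97, 67, 36, 27, 25, 20, 23, 23, 23, 21, 22, 25, 27, 28, 29, 52, 77, 85, 88, 88, 90, 86, 58, 46, 46]
bar start [99, 93, 90, 40, 43, 74, 96, 78, 74, 104, 108, 109, 108, 108, 103, 98, 74, 59, 43, 42, 72, 96, 104, 100, 101, 88, 56, 30, 25, 25, 25, 26, 32, 40, 54, 69, 85, 108, 106, 107, 107, 104]
airflow now [19, 23, 22, 22, 23, 24, 59, 72, 29, 21, 24, 26, 23, 24, 24] start [24, 24, 23, 25, 26, 27, 58, 70, 29, 25, 26, 23, 25, 23, 26]
ring [59, 57, 58, 64, 93, 85, 63, 58]
```

The rack profile is unchanged since placing (correlation 0.998 at zero shift). The timer line reads about 2.2 rad, the airflow mark has not moved, and the ring is at its block. I'm handing in.

```bash
python3 -c "
from station import *
print(finish_job())"
```

```text
the job is handed in; nothing more can be done
None
```

I handed the job in: all five brackets lie foot-down and clear of each other on the rack, the lock ring is at its block (about 1.25–1.30 rad), and the timer is at about 2.2 rad. The airflow knob did not move, and the final check showed the brackets still in place; no verdict came back.

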